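# Lock the core slice tray in its dock

### The arm

A 7-joint arm with a two-finger parallel gripper is mounted at the origin on a cart in front of the work surface, level with it; the furniture and walls round the work are solid. World frame = base frame: x ahead of the robot, y to its left, z up, the work surface at z = 0. Lengths are in m, angles in rad, forces in N, time in s.
With the tool pointing down it reaches from about 0.425 to 0.925 m from the base axis. Payload 6.8 kg.
Tool frame: the origin (TCP) lies at the very end of the fingers, on their centre line; the grasp point (between the pads) lies 19 mm behind it (r.grip_depth is the distance from the TCP to the grasp point, in m); z points along the fingers, y is the direction in which the jaws open and shut (so a half turn about z gives the same grasp; the last joint's range is limited). The gripper opens to 85 mm and grips with 20 to 120 N. Pads are 22 mm wide; open, the fingers measure 114 mm over their backs; the gripper's body (76 mm by 85 mm) begins 54 mm behind the grasp point. The pads swing forward as they close: fully open they stand 13 mm farther back than shut.
Start: joints at [-1.266, 0.477, 0.022, 1.555, -0.011, 1.109, -0.083], TCP at [0.271, 0.618, 0.231] pointing down, gripper open.
Joint ranges: [-2.96, 2.96], [-0.34, 2.1], [-1.41, 1.46], [0.24, 2.44], [-1.37, 4.51], [0.17, 1.92], [-2.96, 2.96]. Speed limits (rad/s): [2.39, 2.39, 3.14, 3.14, 3.14, 3.14, 3.14].

### API

Orientations are given as a rotation vector (axis times angle).
In Python, from bench import r, grab_frame gives the robot as it stands. The module is installed in compiled form; this text tells all that it offers.
- The arm moves only by the tool play_rows, never from a script. Its argument "increments" is a list of rows, each a list of 7 numbers: the shift along the tool's x, y, z in mm, then the turn, a rotation vector about the tool's x, y, z in rad, then the closure in counts, from 0 (fully open) to 255 (shut). In form: [[tx, ty, tz, rx, ry, rz, claw], ...]. A call has 1 to 5 rows; each row shifts and turns the pose as measured when the row begins, along the tool's axes as they then stand; what a row does not reach is not made up. A row lasts 1/10 s, in which the tool goes at most 50 mm and 8.59 degrees, less where a joint would pass 70% of its speed; a pose out of reach is approached as far as the arm can. A call is refused whole if a number of a shift passes 50 or a number of a turn 0.15, either way. A call with a gripper value outside its range is refused whole. The fingers move at their own pace and stop on an object; "force" is the grip in N (left out, the last holds). Time passes only in rows, so rows that do not move let the fingers close. It gives the time, the measured TCP pose, the force and the opening at its end, in the units of the state.
- r.get_obs(): the state, without advancing time (a new reading comes with each control period).
- grab_frame(name): name is "side" or "top"; returns a dict with "color" (480x640x3 uint8, blue, green, red), "depth" (480x640 float32, m along the optical axis (not along the pixel's ray), 0 where there is no reading), "K" (3x3 intrinsics, pixels), "k1" (the pictures are not rectified: a ray, as slopes to the right and down, at radius r is drawn at 1 + k1 r^2 times it, then the intrinsics apply), "T" (4x4, takes a point from camera to world coordinates). Camera axes: x right, y up, looking along -z (the intrinsics and any distortion apply to the point x, -y, -z); pixel columns grow to the right and rows downward; lengths in m; the calibration is good to about 2 mm. A picture is of the moment at which its call begins.
- r.hand_in(): hands the job in, once; it reports no verdict.
The state is a dict: "clock": time; "joints": joint angles; "qvel": joint speeds; "tau": joint torques, N m; "tcp_pos": TCP position; "orientation": TCP orientation; "contact_force": force on the tool from outside, world axes, zero at the start; "moment": the same for the moment, N m; "grip_width": finger opening in m.
Only numpy, scipy, OpenCV 4.12 (cv2) and the standard library are available. Lean on these libraries where they do the work, as an engineer would, in place of code of your own. Each camera call takes 0.05 s, during which the arm holds its last target.

### The job

Lock the core slice away in the metal dock: draw the dock's red-knobbed bolt fully back, then lift the blue tray by its upright fin with the slice aboard, turn it end for end and slide it along the bench between the rails, yellow nose first, until it is fully home against the stop. Then slide the bolt fully across behind the tray into its keeper and let go. The slice must stay in the tray's pocket, and the other things on the bench are to be left where they stand.

Things in the scene. Friction and masses are not known exactly. Their poses are not given: they have to be found in the camera images.
- dock: Metal dock fixed to the bench. Origin on the bench, centre line, 60 mm before the stop. Axes: x = the way the tray slides in, y = towards the bolt's barrel, z up. It has no floor: the tray slides on the bench. Two aluminium rails, 34 mm tall, 62 mm apart inside, run from 118 to 35 mm before the stop; their lips, 30 to 34 mm above the bench, reach 9 mm inwards, so nothing can be lowered in from above.
- dock_stop (a point): Inner face of the stop at the dock's closed end, on its centre line, 13 mm above the bench; the tray's nose tip touches it when home. Axes as the dock's. The last 35 mm before the stop is a grey throat 40 mm wide, partly bridged 30 to 34 mm above the bench; only the tray's narrow nose fits it.
- dock_mouth (a point): Mouth of the dock where the bolt crosses: on the centre line at the bolt's height (16 mm), 128.5 mm before the stop. Axes as the dock's. Keeper (-y side) and open barrel (+y side, 34 to 136 mm from the centre line) stand 66 mm apart here, up to 26 mm tall; lead-in plates, 24 mm tall, flare outwards from them to 161 mm before the stop, about 83 mm apart there.
- bolt_knob (a point): Point to grip on the bolt's upright red knob (16 mm across, 38 to 73 mm above the bench), on its axis 56 mm above the bench; it moves with the bolt. Axes as the dock's. The steel bolt (10 mm round) slides along the dock's y. Shot, the knob is 52 mm to the +y side of the dock's centre line; the barrel below it is 25 mm tall.
- bolt (a joint): Travel of the bolt in m: 0 = fully shot (tip 6 mm deep in the keeper), grows towards the dock's +y as it is drawn back, 0.072 = fully drawn (tip clear of the channel). It stays where it is left; about 3 N move it.
- tray_fin (a point): Point to grip on the blue tray's upright aluminium fin, on its centre, 58 mm above the tray's underside. The fin is 12 mm thick (along x), 30 mm wide (along y), its top 74 mm above the underside. Axes are the tray's: x towards the yellow nose, y across, z up. The tray, 0.2 to 0.32 kg, balances within 20 mm of this point. It stands on the bench, nose pointing roughly away from the dock.
- tray_nose (a point): Tip of the tray's narrow yellow nose, on its centre line, 13 mm above the underside, 49 mm ahead of the fin's centre. Axes as the tray's. The nose is 34 mm wide, 20 mm tall and 38 mm long; behind it the blue body, 56 mm wide and 26 mm tall, is 82 mm long with 6 mm bevels at its front corners (tray 120 mm in all).
- tray_pocket (a point): Centre of the tray's pocket for the slice, 42.5 mm behind the fin's centre, 15 mm above the underside. The pocket is 51 mm square, its floor 3 mm thick, its walls 26 mm tall.
- slice_mid (a point): Centre of the loose speckled core slice in the pocket, a disc 47 mm across and 24 mm tall, 0.1 kg; its top stands 27 mm above the tray's underside.
- cube_a: Bystander: grey mortar cube, 50 mm, origin at the centre of its underside. Leave it.
- cube_b: Bystander: grey mortar cube, 50 mm, origin at the centre of its underside. Leave it.
- tape: Bystander: orange tape measure, 64 x 76 x 33 mm, origin at the centre of its underside. Leave it.
- jar: Bystander: white plastic jar with blue cap, 44 mm across, 60 mm tall, origin at the centre of its underside. Leave it.
- pan: Bystander: round brass sieve pan, 101 mm across, 25 mm tall, origin at the centre of its underside. Leave it.
There are look-alikes about, which are no part of the job. There is more than one size of the part that bears slice_mid; the job needs the smaller.

How it is judged:
On the way, in this order (a step that is already met when the one before it is completed fails the run):
1. the bolt is drawn back clear of the channel (62 mm or more) (value of joint bolt above 0.062 m), for 0.2 s.
2. the tray is home, nose tip within 7 mm of the stop point, with the slice in its pocket (distance between tray_nose and dock_stop below 0.007 m and distance between slice_mid and tray_pocket below 0.012 m), for 0.2 s.
3. the bolt is shot into the keeper, within 5 mm of its full travel (value of joint bolt below 0.005 m), for 0.2 s.
At the end, for the whole second after the job is handed in: The tray lies flat and at rest in the dock, its nose tip within 7 mm of the stop point; the bolt is within 5 mm of fully shot; the slice's centre is within 12 mm of the pocket's centre (all of step 2 and value of joint bolt below 0.005 m and angle between tray_fin's own z axis and vertical below 0.06 rad and linear speed of tray below 0.02 m/s); the robot touches nothing.
It fails at once if the slice leaves the tray's pocket (more than 30 mm off its centre) (distance between slice_mid and tray_pocket above 0.03 m).
It fails at once if a bystander (mortar cubes, tape measure, jar, sieve pan) is pushed more than 30 mm from its place (distance of any of cube_a, cube_b, tape, jar, pan from where it was at the start of the episode above 0.03 m).
It also fails if it takes over 72 s, if anything falls off the work surface, if the arm or the gripper's body presses on something with over 40 N, if the wrist force passes 120 N, or if a joint passes its speed limit or range.

## Working session

There is one attempt and no reset: what is moved stays moved. The work goes in short steps, Python scripts to look and compute and a tool call to move; the robot and the scene stay as the last step left them, time stands still between calls to the robot, and variables do not carry over. Pictures are saved under pics/ and viewed, and the job is handed in when it is done.

Besides the shell and the picture viewer there is one more tool, called after ">>>" by a JSON object that holds its "api" and its "payload", one argument or row to a line. play_rows: Moves the arm, as the interface text tells. Its arguments: {"type":"object","properties":{"increments":{"type":"array","items":{"type":"array","items":{"type":"number"}}},"force":{"type":"number"}},"required":["increments"]}

```bash
mkdir -p pics; python3 - <<'E'
from bench import r, grab_frame
import cv2,numpy as np
for n in("side","top"):
    f=grab_frame(n);cv2.imwrite(f"pics/{n}0.png",f["color"]);np.savez(f"{n}0.npz",**f)
    print(n,f["K"],f["k1"],f["T"].round(4),(f["depth"]>0).mean())
print(r.get_obs())
E
```

```text
side [[474.59192196   0.         328.06353447]
 [  0.         474.59192196 241.96370236]
 [  0.           0.           1.        ]] -0.05983698385684032 [[ 0.8784  0.3087 -0.3649  0.1466]
 [-0.4774  0.603  -0.6391 -0.6575]
 [ 0.0228  0.7356  0.6771  0.773 ]
 [ 0.      0.      0.      1.    ]] 0.995908203125
top [[486.32985434   0.         319.43923806]
 [  0.         486.32985434 241.36120458]
 [  0.           0.           1.        ]] -0.09253353570813244 [[-0.0392  0.9779 -0.2054  0.3051]
 [-0.9992 -0.0373  0.0128  0.0288]
 [ 0.0049  0.2058  0.9786  1.0978]
 [ 0.      0.      0.      1.    ]] 0.9959700520833333
{'clock': 0.1, 'joints': array([-1.26606675,  0.47771937,  0.02233665,  1.55632448, -0.01149561,
        1.10926023, -0.08307418]), 'qvel': array([ 0.00064145, -0.00135112, -0.00103276, -0.0022562 , -0.00013079,
       -0.00280999,  0.00126965]), 'tau': array([ 4.31551409e-03, -5.97760963e+01,  1.61396876e+00, -2.81950396e+01,
        1.28937987e-02,  5.06037366e-03, -2.21780670e-05]), 'tcp_pos': array([0.27061403, 0.61782547, 0.23043337]), 'orientation': array([-6.43750596e-01, -3.07471309e+00,  2.46482506e-03]), 'contact_force': array([-0.50498113,  0.38588009, -1.27405759]), 'moment': array([0.00902184, 0.00796748, 0.00436593]), 'grip_width': 0.08541376262756442}
```

View pics/side0.png

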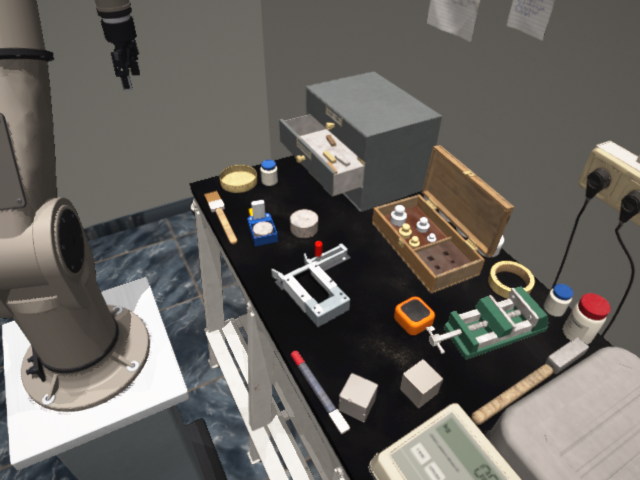

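View pics/top0.png

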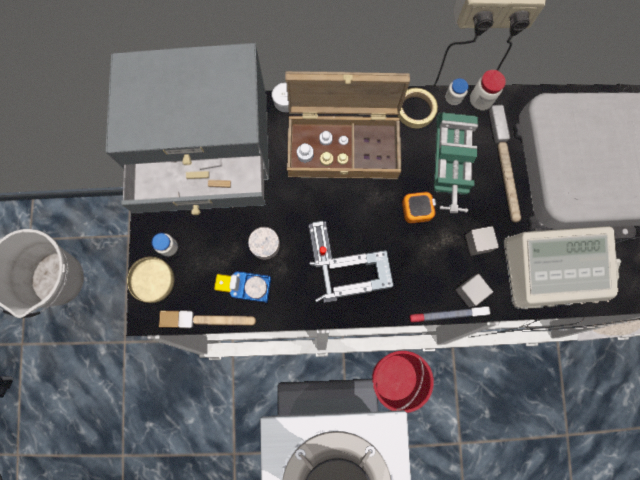

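Pictured: the tray is at top px (245,286), with its yellow nose at (222,283) pointing left. The dock is at (350,275), with the red knob at (323,251) and the closed end at (385,270). The loose disc at (264,243) is the larger look-alike. Next I'll take close crops.

```bash
cat > h.py <<'E'
import numpy as np,cv2
def load(n): return dict(np.load(n))
def dist(f): return np.array([float(f["k1"]),0,0,0,0])
def ray(f,uv):
    K,k1=f["K"],float(f["k1"])
    d=(np.asarray(uv,float)-[K[0,2],K[1,2]])/[K[0,0],K[1,1]]
    rd=np.linalg.norm(d); ru=rd
    for _ in range(30): ru=rd/(1+k1*ru*ru)
    s=d*(ru/rd if rd>0 else 1)
    v=f["T"][:3,:3]@np.array([s[0],-s[1],-1.]); return f["T"][:3,3],v
def onplane(f,uv,z):
    o,v=ray(f,uv); return o+v*(z-o[2])/v[2]
def dep(f,uv):
    o,v=ray(f,uv); u=np.round(uv).astype(int); return o+v*f["depth"][u[1],u[0]]
def tri(f1,uv1,f2,uv2):
    o1,v1=ray(f1,uv1);o2,v2=ray(f2,uv2)
    A=np.stack([v1,-v2],1);t=np.linalg.lstsq(A,o2-o1,rcond=None)[0]
    p,q=o1+t[0]*v1,o2+t[1]*v2
    return (p+q)/2,np.linalg.norm(p-q)
def proj(f,P):
    T=f["T"];p=T[:3,:3].T@(np.asarray(P,float)-T[:3,3]);s=np.array([p[0],-p[1]])/-p[2]
    s=s*(1+float(f["k1"])*(s@s));return s*[f["K"][0,0],f["K"][1,1]]+[f["K"][0,2],f["K"][1,2]]
def crop(f,x0,y0,w,h,s,name):
    c=f["color"][y0:y0+h,x0:x0+w];c=cv2.resize(c,None,fx=s,fy=s,interpolation=cv2.INTER_CUBIC);cv2.imwrite(name,c)
E
python3 - <<'E'
from h import *
t=load("top0.npz");s=load("side0.npz")
crop(t,200,215,200,100,4,"pics/tc.png");crop(s,230,190,130,140,4,"pics/sc.png")
E
```

```text
(no output)
```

View pics/tc.png

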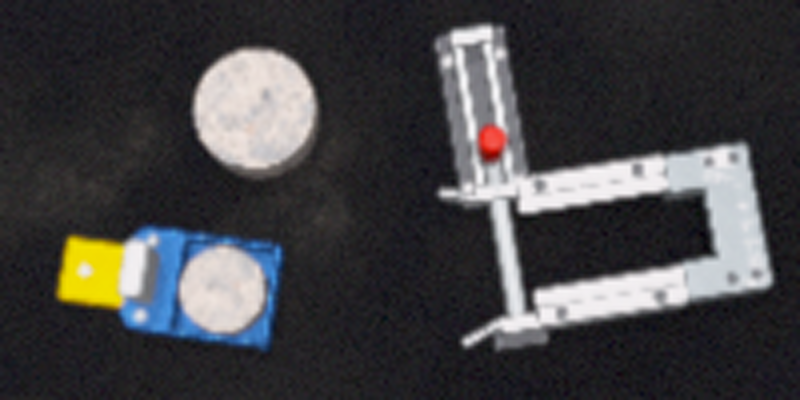

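View pics/sc.png

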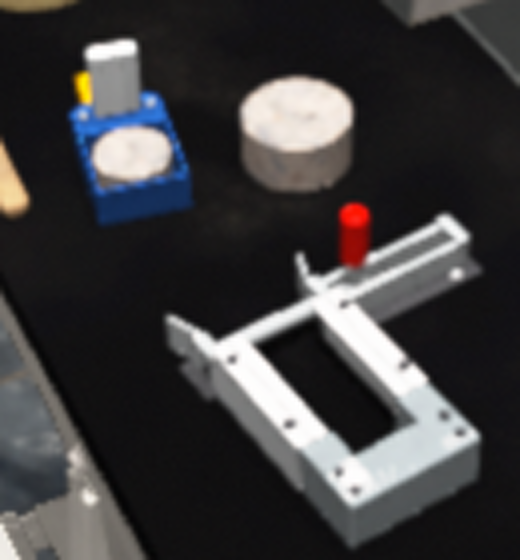

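```bash
python3 - <<'E'
from h import *
t=load("top0.npz");s=load("side0.npz")
C=lambda x,y:(200+x/4-.375,215+y/4-.375)
S=lambda x,y:(230+x/4-.375,190+y/4-.375)
def cent(f,lo,hi,box):
    x0,y0,x1,y1=box;h=cv2.cvtColor(f["color"],cv2.COLOR_BGR2HSV)
    m=cv2.inRange(h,lo,hi);k=np.zeros_like(m);k[y0:y1,x0:x1]=m[y0:y1,x0:x1]
    ys,xs=np.nonzero(k);return k,xs,ys
for f,box in((t,(310,240,335,262)),(s,(305,232,335,262))):
    k,xs,ys=cent(f,(0,150,80),(8,255,255),box);print("red",xs.mean(),ys.mean(),xs.min(),xs.max(),ys.min(),ys.max(),len(xs))
print("knob top",tri(t,C(491,137),s,S(355,212)))
print("knob top depth",dep(t,C(491,135)),dep(s,S(355,210)))
pts={"railTstart":((520,200),(315,300)),"seamT":((668,172),None),"seamB":((686,285),None),"cornT":((748,145),(478,440)),"cornB":((772,285),(355,510)),}
for n,(a,b) in pts.items():
    print(n,onplane(t,C(*a),.034).round(4),tri(t,C(*a),s,S(*b)) if b else "")
for n,a in dict(lt1=(540,210),lt2=(700,190),lb1=(545,291),lb2=(690,271),ot1=(525,180),ot2=(745,147),ob1=(540,323),ob2=(770,288)).items(): print(n,onplane(t,C(*a),.034).round(4), dep(t,C(*a)).round(4))
print("fin top corners")
for a,b in (((127,241),(86,45)),((147,241),None),((140,297),(137,41))):
    print(onplane(t,C(*a),.074).round(4),tri(t,C(*a),s,S(*b)) if b else "")
for n,(a,z) in dict(nose1=((66,237),.02),nose2=((58,298),.02),rear1=((281,243),.026),rear2=((268,348),.026),f1=((140,228),.026),f2=((125,325),.026),slice=((223,290),.027),big=((255,108),.04)).items(): print(n,onplane(t,C(*a),z).round(4),dep(t,C(*a)).round(4))
k,xs,ys=cent(t,(100,120,60),(125,255,255),(225,260,280,310));print(cv2.minAreaRect(np.c_[xs,ys].astype(np.float32)))
E
```

```text
red 322.325 250.225 320 325 247 254 40
red 318.06542056074767 247.85981308411215 315 322 240 256 107
knob top (array([0.50337423, 0.00973319, 0.07432834]), np.float64(0.0001439253462120228))
knob top depth [0.50511857 0.00964189 0.07061446] [0.50446637 0.01165573 0.07379149]
railTstart [ 0.475  -0.0056  0.034 ] (array([ 0.47330254, -0.00508787,  0.03433633]), np.float64(0.003412749773048992))
seamT [ 0.4875 -0.0885  0.034 ] 
seamB [ 0.4242 -0.0947  0.034 ] 
cornT [ 0.5011 -0.1341  0.034 ] (array([ 0.49996905, -0.13351793,  0.03624918]), np.float64(0.0014001191994928383))
cornB [ 0.4223 -0.1422  0.034 ] (array([ 0.42311251, -0.14246214,  0.03382985]), np.float64(0.0017006892967113103))
lt1 [ 0.469  -0.0164  0.034 ] [ 0.4689 -0.0164  0.0346]
lt2 [ 0.4767 -0.1057  0.034 ] [ 0.4783 -0.1069  0.0243]
lb1 [ 0.424  -0.0171  0.034 ] [ 0.4275 -0.0185  0.0029]
lb2 [ 0.4318 -0.0974  0.034 ] [ 0.4316 -0.0971  0.0362]
ot1 [ 0.4861 -0.0089  0.034 ] [ 0.4864 -0.0089  0.0326]
ot2 [ 0.5    -0.1324  0.034 ] [ 0.5066 -0.1378 -0.002 ]
ob1 [ 0.4066 -0.0136  0.034 ] [ 0.4065 -0.0135  0.035 ]
ob2 [ 0.4207 -0.1409  0.034 ] [ 0.4244 -0.1465 -0.0007]
fin top corners
[0.4545 0.2053 0.074 ] (array([0.44072025, 0.207552  , 0.0778224 ]), np.float64(0.026830043578204905))
[0.4541 0.1947 0.074 ] 
[0.4243 0.1986 0.074 ] (array([0.43742783, 0.19236589, 0.0857221 ]), np.float64(0.03005953305292226))
nose1 [0.4658 0.249  0.02  ] [ 0.4692  0.2535 -0.0023]
nose2 [0.4317 0.2534 0.02  ] [ 0.4342  0.2578 -0.0011]
rear1 [0.4572 0.1278 0.026 ] [ 0.461   0.1303 -0.0006]
rear2 [0.3992 0.1361 0.026 ] [0.401  0.1382 0.0056]
f1 [0.4685 0.2063 0.026 ] [ 0.4725  0.2106 -0.    ]
f2 [0.4147 0.2149 0.026 ] [0.4171 0.2189 0.0032]
slice [0.4321 0.1603 0.027 ] [0.432  0.1603 0.0272]
big [0.5314 0.1396 0.04  ] [0.5322 0.14   0.0363]
((249.77850341796875, 286.2449645996094), (39.12849044799805, 27.29468536376953), 8.426968574523926)
```

```bash
cat >> h.py <<'E'
def cloud(f,x0,y0,x1,y1):
    us,vs=np.meshgrid(np.arange(x0,x1),np.arange(y0,y1));uv=np.stack([us.ravel(),vs.ravel()],1).astype(np.float64)
    n=cv2.undistortPoints(uv[:,None],f["K"],dist(f))[:,0]
    z=f["depth"][uv[:,1].astype(int),uv[:,0].astype(int)]
    P=np.stack([n[:,0],-n[:,1],-np.ones(len(n))],1)*z[:,None]
    return P@f["T"][:3,:3].T+f["T"][:3,3],uv
E
python3 - <<'E'
from h import *
from scipy.spatial.transform import Rotation as R
print(R.from_rotvec([-.64375,-3.0747,.00246]).as_matrix().round(3))
t=load("top0.npz");s=load("side0.npz")
for nm,f,b in(("t",t,(310,215,400,310)),("s",s,(265,235,355,330))):
    P,_=cloud(f,*b);m=(P[:,2]>.029)&(P[:,2]<.039)&(P[:,1]<-.0)&(P[:,0]<.52)
    Q=P[m];rc=cv2.minAreaRect(Q[:,:2].astype(np.float32)*1000);print(nm,len(Q),rc,np.median(Q[:,2]))
    m=(P[:,2]>.045)&(P[:,2]<.09)&(P[:,1]<.05);Q=P[m];print("knob",len(Q),Q.mean(0),Q.min(0),Q.max(0))
for nm,f,b in(("t",t,(210,260,275,310)),("s",s,(240,190,285,250))):
    P,uv=cloud(f,*b)
    m=(P[:,2]>.04)&(P[:,2]<.09);Q=P[m];print("fin",len(Q),Q.mean(0),Q.min(0),Q.max(0));print(cv2.minAreaRect(Q[:,:2].astype(np.float32)*1000))
    m=(P[:,2]>.068)&(P[:,2]<.09);Q=P[m];print("fintop",len(Q),Q.mean(0),Q.min(0),Q.max(0),cv2.minAreaRect(Q[:,:2].astype(np.float32)*1000))
    m=(P[:,2]>.015)&(P[:,2]<.035)&(P[:,1]>.12)&(P[:,1]<.26)&(P[:,0]<.49);Q=P[m];print("body",len(Q),cv2.minAreaRect(Q[:,:2].astype(np.float32)*1000))
    c=f["color"]
# features for closer reading
crop(t,305,240,95,60,8,"pics/dock_t.png");crop(s,250,235,105,90,7,"pics/dock_s.png")
crop(t,210,265,70,42,11,"pics/tray_t.png")
E
```

```text
[[-0.916  0.401 -0.001]
 [ 0.401  0.916 -0.001]
 [-0.    -0.002 -1.   ]]
t 1235 ((453.32049560546875, -67.89056396484375), (82.37814331054688, 140.3834991455078), 7.30551815032959) 0.03413097574263668
knob 57 [0.5007528  0.00943282 0.06820898] [0.49492563 0.00192241 0.04589134] [0.51034138 0.01701482 0.07558419]
s 1211 ((454.469970703125, -69.21017456054688), (83.89444732666016, 139.82972717285156), 6.123556137084961) 0.03538041929049396
knob 97 [0.50239495 0.00688316 0.06271696] [ 4.96051507e-01 -2.70912642e-04  4.51745427e-02] [0.51176085 0.01768982 0.07620918]
fin 118 [0.43836986 0.20122283 0.06767455] [0.42447471 0.19456829 0.04119467] [0.45484182 0.21067491 0.07880151]
((439.4528503417969, 202.7835235595703), (12.395672798156738, 29.66461944580078), 78.71003723144531)
fintop 83 [0.43952022 0.20240485 0.07348535] [0.42455931 0.19565556 0.06819782] [0.45484182 0.21067491 0.07880151] ((439.47314453125, 202.91134643554688), (12.07270336151123, 29.65410041809082), 80.3056640625)
body 960 ((437.7593078613281, 191.71121215820312), (120.62222290039062, 56.44826889038086), 80.15872955322266)
fin 170 [0.43918795 0.1980972  0.06001785] [0.42519397 0.19145208 0.04041475] [0.45474239 0.20871946 0.07655279]
((440.0660705566406, 200.09573364257812), (14.17110538482666, 29.714229583740234), 81.0284194946289)
fintop 56 [0.43966735 0.19970065 0.07222924] [0.42570929 0.19214608 0.06817482] [0.45431917 0.20871946 0.07655279] ((440.0299072265625, 200.14901733398438), (14.12887191772461, 28.496946334838867), 80.39653778076172)
body 588 ((438.9294128417969, 189.8291778564453), (119.95868682861328, 56.94723892211914), 80.06564331054688)
```

View pics/dock_t.png

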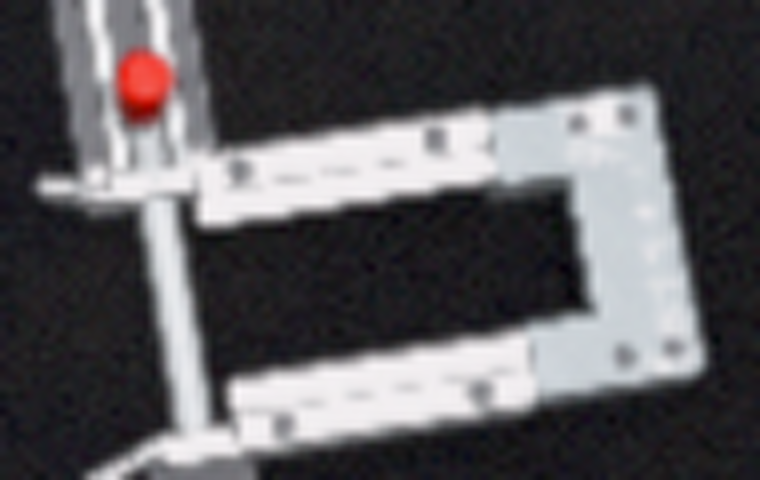

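View pics/tray_t.png

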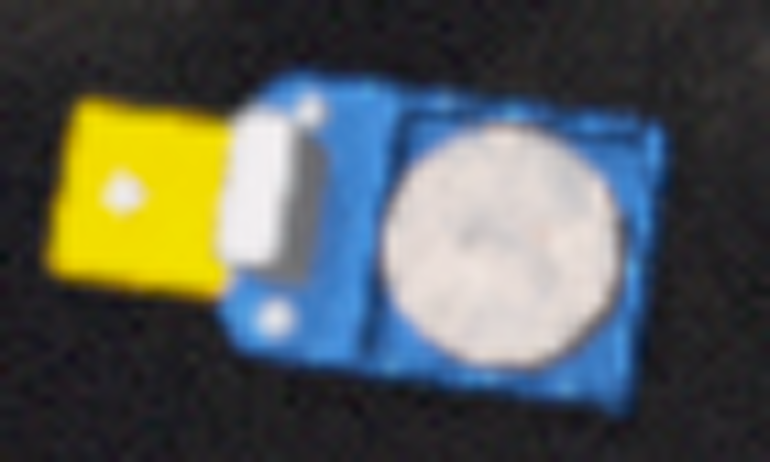

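View pics/dock_s.png

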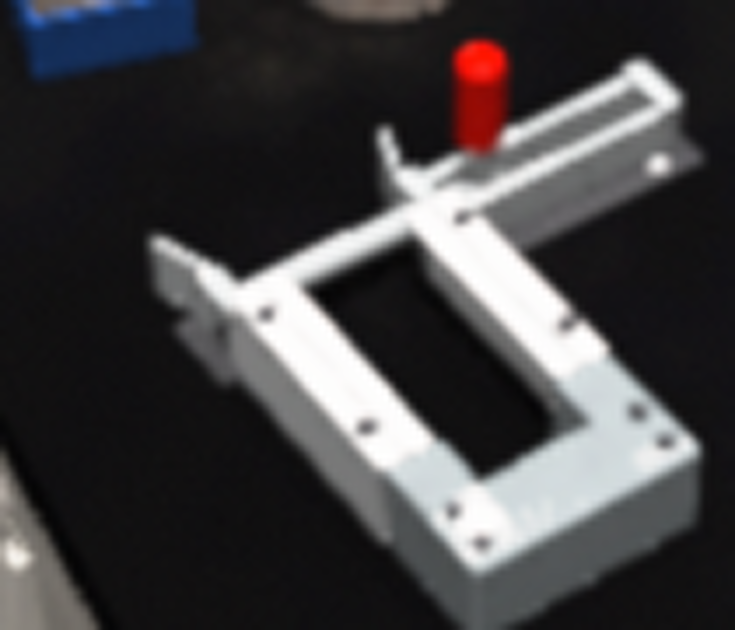

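```bash
python3 - <<'E'
from h import *
t=load("top0.npz");s=load("side0.npz")
D=lambda x,y:(305+x/8-.44,240+y/8-.44)
E=lambda x,y:(250+x/7-.43,235+y/7-.43)
sets={"top":[(t,D,[(239,170),(436,138),(578,123),(628,113)],[(284,424),(482,391),(626,355),(674,348)],[(494,147),(534,365)])],
"side":[(s,E,[(462,217),(568,324),(638,411),(665,441)],[(265,313),(367,427),(453,511),(481,543)],[(590,365),(408,470)])]}
for n,[(f,M,a,b,se)] in sets.items():
    A=np.array([onplane(f,M(*p),.034)[:2] for p in a]);B=np.array([onplane(f,M(*p),.034)[:2] for p in b])
    for L in(A,B):
        d=np.linalg.svd(L-L.mean(0))[2][0];d*=-np.sign(d[1]);print(n,"ang",np.arctan2(d[0],-d[1]))
    print("cross",A-B, "mids",(A+B)/2)
    S=np.array([onplane(f,M(*p),.034)[:2] for p in se]);print("seam",S,S.mean(0))
P,_=None,None
for a,b in zip(sets["top"][0][2],sets["side"][0][2]): print(tri(t,D(*a),s,E(*b)))
for a,b in zip(sets["top"][0][3],sets["side"][0][3]): print(tri(t,D(*a),s,E(*b)))
# knob top centre, bolt rod line
print("knobtop",onplane(t,D(143,78),.073),onplane(s,E(480,60),.073))
print("bolt rod",onplane(t,D(160,215),.021),onplane(t,D(195,420),.021))
E
```

```text
top ang 0.10397901707680249
top ang 0.15663699717408677
cross [[0.07089926 0.00913343]
 [0.07089341 0.00875856]
 [0.065278   0.00920417]
 [0.06616766 0.00844368]] mids [[ 0.44770274 -0.02119834]
 [ 0.45458573 -0.07614276]
 [ 0.46008536 -0.11616729]
 [ 0.46192183 -0.12992879]]
seam [[ 0.48687042 -0.08775216]
 [ 0.42571778 -0.09524017]] [ 0.4562941  -0.09149616]
side ang 0.09333330599278332
side ang 0.15745217936265016
cross [[0.07163774 0.0088565 ]
 [0.07192866 0.00886157]
 [0.06570059 0.00854518]
 [0.06528825 0.00883977]] mids [[ 0.44853984 -0.0187212 ]
 [ 0.45599323 -0.07353125]
 [ 0.46070223 -0.11332305]
 [ 0.46218182 -0.12718532]]
seam [[ 0.48980605 -0.0866653 ]
 [ 0.42330555 -0.09807625]] [ 0.4565558  -0.09237077]
(array([ 0.48291655, -0.01658412,  0.0366701 ]), np.float64(0.00043608348588789603))
(array([ 0.48993845, -0.07161475,  0.03725302]), np.float64(0.000976573441325425))
(array([ 0.49221092, -0.11118369,  0.03687294]), np.float64(1.4175600529331902e-05))
(array([ 0.49393457, -0.12507484,  0.03707199]), np.float64(0.0010846420187808807))
(array([ 0.41184179, -0.02558397,  0.03680867]), np.float64(0.00026580851017138845))
(array([ 0.41888631, -0.08024037,  0.03691956]), np.float64(0.00012474504514653953))
(array([ 0.42678867, -0.12019584,  0.03749391]), np.float64(0.0005316517151781351))
(array([ 0.4284598 , -0.13369062,  0.03692034]), np.float64(8.025778075260916e-05))
knobtop [0.50260655 0.00964034 0.073     ] [0.50290802 0.00975989 0.073     ]
bolt rod [0.47342557 0.0054905  0.021     ] [ 0.41564018 -0.00183356  0.021     ]
```

Choice before the reach:
- **Slice:** the disc in the tray at (256,287), about 47 mm across, versus the loose big disc at (264,243). I use the one in the tray.
- **Knob:** the red one at (323,251), versus the marker cap (416,318), the red jar lid (490,82) and the bucket.

Measurements:
- Knob (0.503, 0.010), top at about 0.073 m.
- Fin (0.4397, 0.2015), heading 0.175 rad off +y.
- Dock heading 0.128 rad off −y. Stop at (0.461, −0.1265).

Sizes agree with the text. Moving above the knob.

>>> {"api": "play_rows", "payload": {
  "increments": [
    [-34,-35,0,0,0,0,0],
    [-34,-35,0,0,0,0,0],
    [-34,-35,0,0,0,0,0],
    [-34,-35,0,0,0,0,0],
    [-34,-35,0,0,0,0,0]
  ],
  "force": 60
}}

```text
clock: 0.6
tcp_pos: [0.3528, 0.389, 0.2266]
orientation: [-0.622, -3.075, 0.005]
contact_force: [0.7, -0.1, -0.1]
grip_width: 0.0856
```

>>> {"api": "play_rows", "payload": {
  "increments": [
    [-34,-35,0,0,0,0,0],
    [-34,-35,0,0,0,0,0],
    [-34,-35,0,0,0,0,0],
    [-34,-35,0,0,0,0,0],
    [-34,-35,0,0,0,0,0]
  ]
}}

```text
clock: 1.1
tcp_pos: [0.4408, 0.1551, 0.226]
orientation: [-0.621, -3.074, 0.005]
contact_force: [1.4, 0.2, 0.8]
grip_width: 0.0857
```

>>> {"api": "play_rows", "payload": {
  "increments": [
    [0,0,0,0,0,0.15,0],
    [0,0,0,0,0,0.15,0],
    [0,0,0,0,0,0.15,0],
    [0,0,0,0,0,0.15,0],
    [0,0,0,0,0,0.15,0]
  ]
}}

```text
clock: 1.6
tcp_pos: [0.4422, 0.1439, 0.2251]
orientation: [-1.714, -2.629, 0.013]
contact_force: [0.3, 0.4, -0.5]
grip_width: 0.0853
```

```bash
cat > go.py <<'E'
import sys,numpy as np
from bench import r
from scipy.spatial.transform import Rotation as R
def st(x=None,y=None,z=None,ang=None):
    o=r.get_obs();M=R.from_rotvec(o["orientation"]).as_matrix();p=o["tcp_pos"]
    ya=np.arctan2(M[1,1],M[0,1])
    print("t",round(float(o["clock"]),2),"p",p.round(4),"yaw_y",round(ya,4),"tilt",M[:,2].round(3),"j",o["joints"].round(2),"F",o["contact_force"].round(1),"M",o["moment"].round(2),"w",round(float(o["grip_width"]),4))
    if ang is not None:
        e=(ang-ya+np.pi)%(2*np.pi)-np.pi; print("turn tool z",round(-e,4))
        # tool-frame correction incl. verticality
        T=np.column_stack([[np.sin(ang),-np.cos(ang),0],[np.cos(ang),np.sin(ang),0],[0,0,-1]])
        print("rotvec tool",R.from_matrix(M.T@T).as_rotvec().round(4))
    if x is not None: print("shift mm (now axes)",(M.T@(np.array([x,y,z])-p)*1000).round(1))
a=[float(v) for v in sys.argv[1:]]
st(*a)
E
python3 go.py 0.5027 0.0097 0.12 0.128
```

```text
t 1.6 p [0.4422 0.1439 0.2251] yaw_y 0.4156 tilt [-0.007 -0.005 -1.   ] j [-0.74  0.14  0.32  2.06 -0.05  0.96  0.02] F [ 0.3  0.4 -0.5] M [-0.03 -0.    0.02] w 0.0853
turn tool z 0.2876Traceback (most recent call last):
  File "go.py", line 15, in <module>
    st(*a)
    ~~^^^^
  File "go.py", line 12, in st
    print("rotvec tool",R.from_matrix(M.T@T).as_rotvec().round(4))
                        ~~~~~~~~~~~~~^^^^^^^
  File "scipy/spatial/transform/_rotation.pyx", line 1143, in scipy.spatial.transform._rotation.Rotation.from_matrix
ValueError: Non-positive determinant (left-handed or null coordinate frame) in rotation matrix 0: [[-0.95892989 -0.28363764  0.00177642]
 [-0.28361149  0.95889753  0.00894649]
 [ 0.00424097 -0.00807524  0.9999584 ]].
```

```bash
sed -i 's/\[np.sin(ang),-np.cos(ang),0\]/[-np.sin(ang),np.cos(ang),0]/' go.py; python3 go.py 0.5027 0.0097 0.12 0.128
```

```text
t 1.6 p [0.4422 0.1439 0.2251] yaw_y 0.4156 tilt [-0.007 -0.005 -1.   ] j [-0.74  0.14  0.32  2.06 -0.05  0.96  0.02] F [ 0.3  0.4 -0.5] M [-0.03 -0.    0.02] w 0.0853
turn tool z 0.2876
rotvec tool [-0.0086  0.0031  0.2876]
shift mm (now axes) [-147.     2.1  105.4]
```

>>> {"api": "play_rows", "payload": {
  "increments": [
    [0,0,0,0.009,0,0.145,0],
    [0,0,0,0,0,0.143,0]
  ]
}}

```text
clock: 1.8
tcp_pos: [0.4416, 0.1435, 0.2247]
orientation: [-2.083, -2.342, 0.028]
contact_force: [0.3, -0.6, 0.5]
grip_width: 0.0851
```

```bash
python3 go.py 0.5027 0.0097 0.12 0.128
```

```text
t 1.8 p [0.4416 0.1435 0.2247] yaw_y 0.1168 tilt [-0.017 -0.009 -1.   ] j [-0.76  0.14  0.35  2.05 -0.06  0.97 -0.27] F [ 0.3 -0.6  0.5] M [0.06 0.04 0.  ] w 0.0851
turn tool z -0.0112
rotvec tool [-0.0182  0.0067 -0.0111]
shift mm (now axes) [-139.3   47.   104.8]
```

>>> {"api": "play_rows", "payload": {
  "increments": [
    [-35,12,20,-0.018,0.007,-0.011,0],
    [-35,12,20,0,0,0,0],
    [-35,12,20,0,0,0,0],
    [-34,11,20,0,0,0,0],
    [0,0,0,0,0,0,0]
  ]
}}

```text
clock: 2.3
tcp_pos: [0.507, 0.0095, 0.1419]
orientation: [2.076, 2.358, 0.005]
contact_force: [-0.7, 1.0, -0.0]
grip_width: 0.0855
```

```bash
python3 go.py 0.5027 0.0097 0.041 0.128;  python3 - <<'E'
from bench import grab_frame
from h import *
for n in("side","top"):
    f=grab_frame(n);np.savez(f"{n}1.npz",**f)
f=load("side1.npz");crop(f,230,130,160,150,4,"pics/s1.png")
E
```

```text
t 2.3 p [0.507  0.0095 0.1419] yaw_y 0.1271 tilt [ 0.002  0.002 -1.   ] j [-0.48  0.33  0.41  2.06 -0.19  0.78  0.17] F [-0.7  1.  -0. ] M [0.04 0.1  0.02] w 0.0855
turn tool z -0.0009
rotvec tool [ 0.0027 -0.0016 -0.0009]
shift mm (now axes) [  0.6  -4.5 100.9]
```

View pics/s1.png

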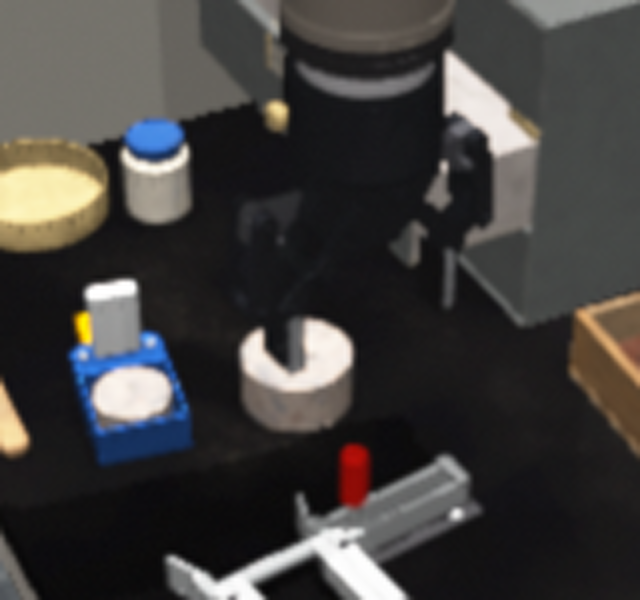

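The fingers, at crop (290,345) and (447,275), straddle the knob at crop (355,475). Lowering.

>>> {"api": "play_rows", "payload": {
  "increments": [
    [0,-4,30,0,0,0,0],
    [0,0,30,0,0,0,0],
    [0,0,25,0,0,0,0],
    [0,0,12,0,0,0,0],
    [0,0,4,0,0,0,0]
  ]
}}

```text
clock: 2.9
tcp_pos: [0.5056, 0.0226, 0.0434]
orientation: [2.058, 2.372, 0.024]
contact_force: [0.2, -0.2, 0.1]
grip_width: 0.0856
```

```bash
python3 go.py 0.5027 0.0097 0.041 0.128
```

```text
t 2.9 p [0.5056 0.0226 0.0434] yaw_y 0.1414 tilt [ 0.011  0.011 -1.   ] j [-0.42  0.49  0.32  2.12 -0.3   0.56  0.27] F [ 0.2 -0.2  0.1] M [-0.   -0.01 -0.01] w 0.0856
turn tool z 0.0134
rotvec tool [ 0.0122 -0.0096  0.0135]
shift mm (now axes) [-12.3  -4.7   2.2]
```

>>> {"api": "play_rows", "payload": {
  "increments": [
    [-12,-4,0,0.012,-0.01,0.013,0],
    [0,0,0,0,0,0,0]
  ]
}}

```text
clock: 3.1
tcp_pos: [0.5038, 0.0104, 0.0444]
orientation: [2.073, 2.36, -0.0]
contact_force: [-0.1, -1.2, 0.6]
grip_width: 0.0853
```

```bash
python3 go.py 0.5027 0.0097 0.041 0.128
```

```text
t 3.1 p [0.5038 0.0104 0.0444] yaw_y 0.1293 tilt [ 0.    -0.001 -1.   ] j [-0.42  0.49  0.34  2.12 -0.29  0.57  0.26] F [-0.1 -1.2  0.6] M [-0.03  0.02 -0.06] w 0.0853
turn tool z 0.0013
rotvec tool [0.0004 0.0006 0.0013]
shift mm (now axes) [-0.6 -1.1  3.4]
```

Aligned. Closing, allowing for the TCP being 3 mm high.

>>> {"api": "play_rows", "payload": {
  "increments": [
    [0,-1,3,0,0,0,255],
    [0,0,0,0,0,0,255],
    [0,0,0,0,0,0,255],
    [0,0,0,0,0,0,255],
    [0,0,0,0,0,0,255]
  ],
  "force": 60
}}

```text
clock: 3.6
tcp_pos: [0.5046, 0.0103, 0.044]
orientation: [2.072, 2.357, 0.006]
contact_force: [-1.2, -0.3, 7.4]
grip_width: 0.0139
```

```bash
python3 go.py 0.5027 0.0097 0.041 0.128
```

```text
t 3.6 p [0.5046 0.0103 0.044 ] yaw_y 0.1286 tilt [ 0.005  0.001 -1.   ] j [-0.41  0.49  0.34  2.12 -0.3   0.56  0.26] F [-1.2 -0.3  7.4] M [-0.12  0.61 -0.04] w 0.0139
turn tool z 0.0006
rotvec tool [ 0.0053 -0.      0.0006]
shift mm (now axes) [-0.4 -2.   3. ]
```

>>> {"api": "play_rows", "payload": {
  "increments": [
    [0,15,0,0,0,0,255],
    [0,15,0,0,0,0,255],
    [0,15,0,0,0,0,255],
    [0,10,0,0,0,0,255],
    [0,5,0,0,0,0,255]
  ]
}}

```text
clock: 4.1
tcp_pos: [0.5599, 0.0172, 0.044]
orientation: [-2.072, -2.355, 0.005]
contact_force: [-3.3, 0.7, 5.0]
grip_width: 0.0137
```

```bash
python3 go.py 0.5676 0.0180 0.044 0.128
```

```text
t 4.1 p [0.5599 0.0172 0.044 ] yaw_y 0.1276 tilt [-0.006  0.001 -1.   ] j [-0.4   0.56  0.34  1.99 -0.3   0.65  0.26] F [-3.3  0.7  5. ] M [-0.06  0.42  0.01] w 0.0137
turn tool z -0.0004
rotvec tool [-0.0057 -0.0018 -0.0004]
shift mm (now axes) [-0.2  7.7 -0. ]
```

>>> {"api": "play_rows", "payload": {
  "increments": [
    [0,5,0,0,0,0,255],
    [0,5,0,0,0,0,255],
    [0,5,0,0,0,0,255],
    [0,4,0,0,0,0,255]
  ]
}}

```text
clock: 4.5
tcp_pos: [0.5682, 0.0183, 0.0437]
orientation: [-2.062, -2.339, 0.028]
contact_force: [-15.7, -1.4, 20.9]
grip_width: 0.014
```

```bash
python3 go.py 0.5676 0.0180 0.044 0.128
```

```text
t 4.5 p [0.5682 0.0183 0.0437] yaw_y 0.1262 tilt [-0.029  0.002 -1.   ] j [-0.39  0.59  0.34  1.95 -0.3   0.69  0.26] F [-15.7  -1.4  20.9] M [-0.05  2.55  0.02] w 0.014
turn tool z -0.0018
rotvec tool [-0.0288 -0.0056 -0.0019]
shift mm (now axes) [-0.2 -0.6 -0.3]
```

A resistance of 16 N at about 64 mm of pull suggests the bolt has reached its end stop. Opening and looking.

>>> {"api": "play_rows", "payload": {
  "increments": [
    [0,-1,0,0,0,0,255],
    [0,0,0,0,0,0,0],
    [0,0,0,0,0,0,0],
    [0,0,0,0,0,0,0],
    [0,0,0,0,0,0,0]
  ]
}}

```text
clock: 5.0
tcp_pos: [0.5686, 0.0186, 0.0439]
orientation: [-2.063, -2.341, 0.024]
contact_force: [-0.7, 0.1, 0.5]
grip_width: 0.0714
```

>>> {"api": "play_rows", "payload": {
  "increments": [
    [0,0,-15,0,0,0,0],
    [0,0,-30,0,0,0,0],
    [0,0,-35,0,0,0,0],
    [0,0,-35,0,0,0,0],
    [0,0,0,0,0,0,0]
  ]
}}

```text
clock: 5.5
tcp_pos: [0.5718, 0.0178, 0.1655]
orientation: [-2.064, -2.34, 0.027]
contact_force: [0.3, -0.5, 0.5]
grip_width: 0.0853
```

```bash
python3 go.py 0.4397 0.2015 0.13 1.396;  python3 - <<'E'
from bench import grab_frame
from h import *
for n in("side","top"):
    f=grab_frame(n);np.savez(f"{n}2.npz",**f)
f=load("side2.npz");crop(f,230,130,160,150,4,"pics/s2.png")
E
```

```text
t 5.5 p [0.5718 0.0178 0.1655] yaw_y 0.1253 tilt [-0.027  0.001 -1.   ] j [-0.46  0.42  0.42  1.87 -0.21  0.92  0.18] F [ 0.3 -0.5  0.5] M [-0.02 -0.06  0.04] w 0.0853
turn tool z -1.2707
rotvec tool [-0.0203 -0.0212 -1.2707]
shift mm (now axes) [ 198.6 -107.1   39.4]
```

View pics/s2.png

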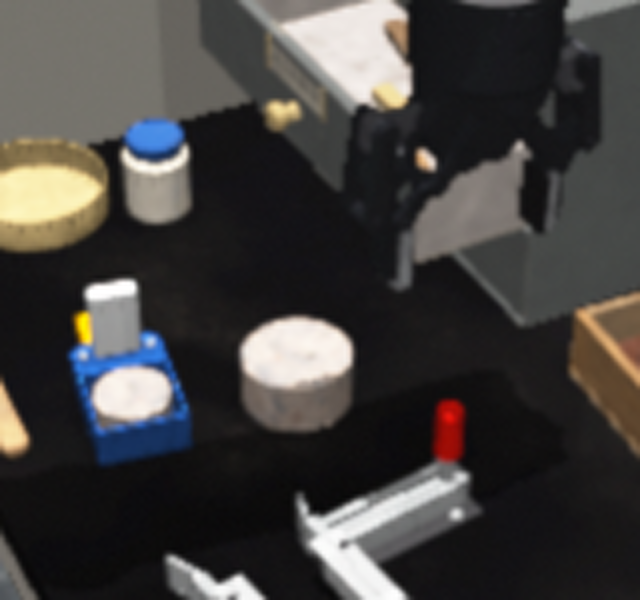

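The knob at crop (450,430) is at the barrel's far end and the mouth is clear. On to the tray.

>>> {"api": "play_rows", "payload": {
  "increments": [
    [10,-40,0,-0.02,-0.02,0,0],
    [30,-35,0,0,0,-0.1,0],
    [40,-18,0,0,0,-0.12,0],
    [43,0,0,0,0,-0.12,0],
    [30,0,0,0,0,-0.12,0]
  ]
}}

```text
clock: 6.1
tcp_pos: [0.4283, 0.1478, 0.1568]
orientation: [-1.474, -2.77, 0.047]
contact_force: [-0.0, 0.6, -0.6]
grip_width: 0.0854
```

```bash
python3 go.py 0.4397 0.2015 0.13 1.396
```

```text
t 6.1 p [0.4283 0.1478 0.1568] yaw_y 0.5927 tilt [-0.017 -0.025 -1.   ] j [-0.73  0.22  0.28  2.14 -0.07  0.81  0.19] F [-0.   0.6 -0.6] M [ 0.06 -0.03 -0.03] w 0.0854
turn tool z -0.8033
rotvec tool [-0.0307 -0.001  -0.8031]
shift mm (now axes) [38.4 40.2 25.3]
```

>>> {"api": "play_rows", "payload": {
  "increments": [
    [8,10,-4,-0.03,0,-0.145,0],
    [6,12,-4,0,0,-0.145,0],
    [3,12,0,0,0,-0.145,0],
    [0,10,0,0,0,-0.145,0],
    [0,0,0,0,0,-0.145,0]
  ]
}}

```text
clock: 6.6
tcp_pos: [0.4393, 0.1978, 0.1593]
orientation: [-0.36, -3.117, 0.017]
contact_force: [0.1, -1.1, -0.3]
grip_width: 0.0855
```

```bash
python3 go.py 0.4397 0.2015 0.13 1.396
```

```text
t 6.6 p [0.4393 0.1978 0.1593] yaw_y 1.3411 tilt [-0.005 -0.01  -1.   ] j [-0.67  0.26  0.13  2.08 -0.04  0.82  0.82] F [ 0.1 -1.1 -0.3] M [-0.04  0.06 -0.05] w 0.0855
turn tool z -0.0549
rotvec tool [-0.0112 -0.0027 -0.0549]
shift mm (now axes) [ 0.4  4.  29.2]
```

>>> {"api": "play_rows", "payload": {
  "increments": [
    [0,3,10,-0.011,-0.003,-0.05,0],
    [0,0,20,0,0,0,0],
    [0,0,25,0,0,0,0],
    [0,0,10,0,0,0,0],
    [0,0,0,0,0,0,0]
  ]
}}

```text
clock: 7.1
tcp_pos: [0.4364, 0.1993, 0.0886]
orientation: [-0.269, -3.123, 0.007]
contact_force: [-0.6, -0.3, 1.0]
grip_width: 0.0855
```

```bash
python3 go.py 0.4397 0.2015 0.042 1.396;  python3 - <<'E'
from bench import grab_frame
from h import *
for n in("side","top"):
    f=grab_frame(n);np.savez(f"{n}3.npz",**f)
f=load("side3.npz");crop(f,210,150,110,100,6,"pics/s3.png")
E
```

```text
t 7.1 p [0.4364 0.1993 0.0886] yaw_y 1.3991 tilt [-0.007 -0.004 -1.   ] j [-0.65  0.37  0.1   2.14 -0.06  0.65  0.9 ] F [-0.6 -0.3  1. ] M [-0.02  0.01 -0.02] w 0.0855
turn tool z 0.0031
rotvec tool [-0.0051 -0.0063  0.003 ]
shift mm (now axes) [-3.2  2.9 46.5]
```

View pics/s3.png

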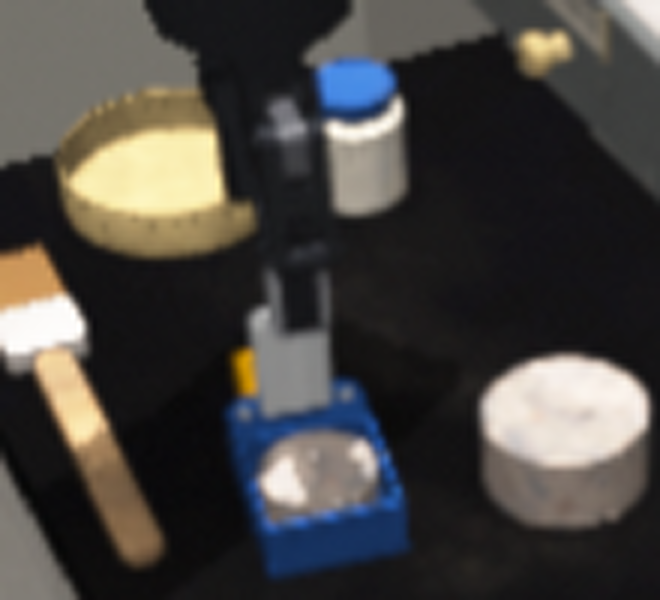

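The fingers straddle the fin at crop (300,340), slightly towards +x as measured. Correcting and lowering.

>>> {"api": "play_rows", "payload": {
  "increments": [
    [-3,3,15,-0.005,-0.006,0,0],
    [0,0,20,0,0,0,0],
    [0,0,10,0,0,0,0],
    [0,0,0,0,0,0,0]
  ]
}}

```text
clock: 7.6
tcp_pos: [0.4442, 0.2043, 0.0478]
orientation: [0.27, 3.122, 0.01]
contact_force: [1.3, -0.2, 0.7]
grip_width: 0.0856
```

```bash
python3 go.py 0.4397 0.2015 0.042 1.396
```

```text
t 7.6 p [0.4442 0.2043 0.0478] yaw_y 1.3986 tilt [ 0.009  0.006 -1.   ] j [-0.63  0.45  0.09  2.15 -0.08  0.54  0.91] F [ 1.3 -0.2  0.7] M [-0.01  0.01  0.  ] w 0.0856
turn tool z 0.0026
rotvec tool [0.0072 0.0076 0.0025]
shift mm (now axes) [ 4.  -3.5  5.7]
```

>>> {"api": "play_rows", "payload": {
  "increments": [
    [4,-3,6,0.007,0.007,0.002,0],
    [0,0,0,0,0,0,0]
  ]
}}

```text
clock: 7.8
tcp_pos: [0.4402, 0.2023, 0.0427]
orientation: [0.274, 3.128, 0.001]
contact_force: [-0.1, 0.9, -0.3]
grip_width: 0.0854
```

```bash
python3 go.py 0.4397 0.2015 0.042 1.396
```

```text
t 7.8 p [0.4402 0.2023 0.0427] yaw_y 1.3962 tilt [ 0.001  0.001 -1.   ] j [-0.63  0.45  0.09  2.15 -0.08  0.54  0.91] F [-0.1  0.9 -0.3] M [-0.03  0.01 -0.03] w 0.0854
turn tool z 0.0002
rotvec tool [0.0009 0.0013 0.0002]
shift mm (now axes) [ 0.4 -0.9  0.7]
```

>>> {"api": "play_rows", "payload": {
  "increments": [
    [0,0,0,0,0,0,255],
    [0,0,0,0,0,0,255],
    [0,0,0,0,0,0,255],
    [0,0,0,0,0,0,255],
    [0,0,0,0,0,0,255]
  ],
  "force": 70
}}

```text
clock: 8.3
tcp_pos: [0.4413, 0.2028, 0.0444]
orientation: [0.274, 3.126, 0.004]
contact_force: [-0.7, 0.1, -0.7]
grip_width: 0.0127
```

>>> {"api": "play_rows", "payload": {
  "increments": [
    [0,0,-8,0,0,0,255],
    [0,0,-10,0,0,0,255],
    [0,0,-12,0,0,0,255],
    [0,0,0,0,0,0,255]
  ]
}}

```text
clock: 8.7
tcp_pos: [0.4403, 0.2022, 0.0765]
orientation: [0.274, 3.127, 0.002]
contact_force: [0.5, -0.3, -3.1]
grip_width: 0.0109
```

```bash
python3 go.py 0.4397 0.2015 0.042 1.396;  python3 - <<'E'
from bench import grab_frame
from h import *
for n in("side","top"):
    f=grab_frame(n);np.savez(f"{n}4.npz",**f)
f=load("side4.npz");crop(f,210,150,110,100,6,"pics/s4.png")
E
```

```text
t 8.7 p [0.4403 0.2022 0.0765] yaw_y 1.3958 tilt [ 0.002  0.001 -1.   ] j [-0.64  0.39  0.1   2.14 -0.07  0.61  0.9 ] F [ 0.5 -0.3 -3.1] M [ 0.05 -0.04  0.01] w 0.0109
turn tool z -0.0002
rotvec tool [ 0.0015  0.002  -0.0002]
shift mm (now axes) [ 0.5 -0.9 34.5]
```

View pics/s4.png

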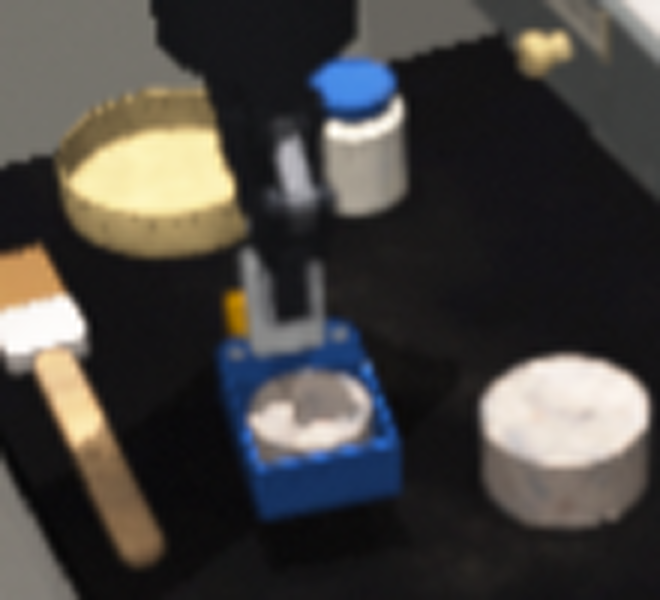

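The tray is up with the slice aboard at crop (310,415). Raising further, then turning.

>>> {"api": "play_rows", "payload": {
  "increments": [
    [0,0,-15,0,0,0,255],
    [0,0,-15,0,0,0.05,255],
    [0,0,-12,0,0,0.1,255],
    [0,0,-6,0,0,0.12,255],
    [0,0,0,0,0,0.12,255]
  ]
}}

```text
clock: 9.3
tcp_pos: [0.4375, 0.2008, 0.1231]
orientation: [-0.894, -3.009, 0.004]
contact_force: [0.0, -0.2, -3.4]
grip_width: 0.011
```

>>> {"api": "play_rows", "payload": {
  "increments": [
    [0,0,0,0,0,0.12,255],
    [0,0,0,0,0,0.12,255],
    [0,0,0,0,0,0.12,255],
    [0,0,0,0,0,0.12,255],
    [0,0,0,0,0,0.12,255]
  ]
}}

```text
clock: 9.8
tcp_pos: [0.4356, 0.2, 0.1216]
orientation: [-1.776, -2.588, 0.01]
contact_force: [-0.3, 0.2, -3.2]
grip_width: 0.0109
```

```bash
python3 go.py 0.4323 0.0957 0.12 -1.443
```

```text
t 9.8 p [0.4356 0.2    0.1216] yaw_y 0.368 tilt [-0.006 -0.004 -1.   ] j [-0.85  0.32  0.35  2.13 -0.16  0.72 -0.03] F [-0.3  0.2 -3.2] M [ 0.   -0.05 -0.01] w 0.0109
turn tool z 1.811
rotvec tool [-0.0042  0.0073  1.811 ]
shift mm (now axes) [-96.1 -40.6   2. ]
```

>>> {"api": "play_rows", "payload": {
  "increments": [
    [0,0,0,0,0,0.125,255],
    [0,0,0,0,0,0.125,255],
    [0,0,0,0,0,0.125,255],
    [0,0,0,0,0,0.125,255],
    [0,0,0,0,0,0.125,255]
  ]
}}

```text
clock: 10.3
tcp_pos: [0.4335, 0.1991, 0.1196]
orientation: [-2.512, -1.886, 0.018]
contact_force: [-0.5, 0.6, -3.8]
grip_width: 0.0109
```

>>> {"api": "play_rows", "payload": {
  "increments": [
    [0,0,0,0,0,0.125,255],
    [0,0,0,0,0,0.125,255],
    [0,0,0,0,0,0.125,255],
    [0,0,0,0,0,0.125,255],
    [0,0,0,0,0,0.125,255]
  ]
}}

```text
clock: 10.8
tcp_pos: [0.4313, 0.1985, 0.1178]
orientation: [2.979, 0.983, -0.024]
contact_force: [0.9, 0.0, -3.1]
grip_width: 0.0112
```

```bash
python3 go.py 0.4323 0.0957 0.12 -1.443
```

```text
t 10.8 p [0.4313 0.1985 0.1178] yaw_y -0.9331 tilt [-0.013 -0.009 -1.   ] j [-1.1   0.37  0.66  2.15 -0.33  0.74 -1.16] F [ 0.9  0.  -3.1] M [-0.03 -0.04  0.01] w 0.0112
turn tool z 0.5099
rotvec tool [0.0034 0.0157 0.5099]
shift mm (now axes) [-60.4  83.2  -1.3]
```

>>> {"api": "play_rows", "payload": {
  "increments": [
    [0,0,0,0.003,0.015,0.12,255],
    [0,0,0,0,0,0.12,255],
    [0,0,0,0,0,0.12,255],
    [0,0,0,0,0,0.12,255],
    [0,0,0,0,0,0.02,255]
  ]
}}

```text
clock: 11.3
tcp_pos: [0.4289, 0.1981, 0.116]
orientation: [3.136, 0.183, -0.008]
contact_force: [-0.5, -0.2, -3.2]
grip_width: 0.011
```

```bash
python3 go.py 0.4323 0.0957 0.08 -1.443
```

```text
t 11.3 p [0.4289 0.1981 0.116 ] yaw_y -1.4541 tilt [-0.005 -0.001 -1.   ] j [-1.21  0.4   0.8   2.17 -0.43  0.74 -1.58] F [-0.5 -0.2 -3.2] M [-0.07 -0.03  0.02] w 0.011
turn tool z -0.0111
rotvec tool [ 0.0001  0.0051 -0.0111]
shift mm (now axes) [ -8.4 102.1  36. ]
```

>>> {"api": "play_rows", "payload": {
  "increments": [
    [-2,25,5,0,0.005,-0.011,255],
    [-2,27,8,0,0,0,255],
    [-2,27,8,0,0,0,255],
    [-2,20,8,0,0,0,255],
    [0,0,5,0,0,0,255]
  ]
}}

```text
clock: 11.8
tcp_pos: [0.4338, 0.0977, 0.0806]
orientation: [3.133, 0.23, 0.002]
contact_force: [0.4, -0.5, -3.3]
grip_width: 0.011
```

```bash
python3 go.py 0.4323 0.0957 0.05 -1.443;  python3 - <<'E'
from bench import grab_frame
from h import *
for n in("side","top"):
    f=grab_frame(n);np.savez(f"{n}5.npz",**f)
crop(load("side5.npz"),230,160,140,150,4,"pics/s5.png")
crop(load("top5.npz"),220,215,180,110,4,"pics/t5.png")
E
```

```text
t 11.8 p [0.4338 0.0977 0.0806] yaw_y -1.4243 tilt [ 0.001 -0.    -1.   ] j [-0.96  0.42  0.73  2.25 -0.48  0.62 -1.3 ] F [ 0.4 -0.5 -3.3] M [-0.02  0.08 -0.03] w 0.011
turn tool z 0.0187
rotvec tool [ 0.0005 -0.001   0.0187]
shift mm (now axes) [-1.8  1.7 30.6]
```

View pics/s5.png

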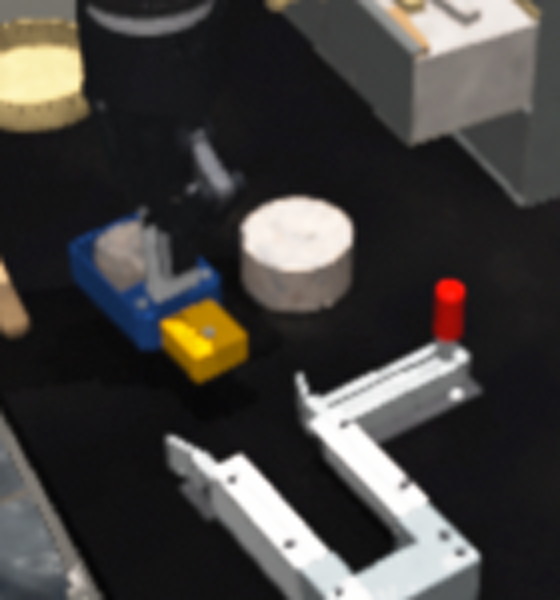

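View pics/t5.png

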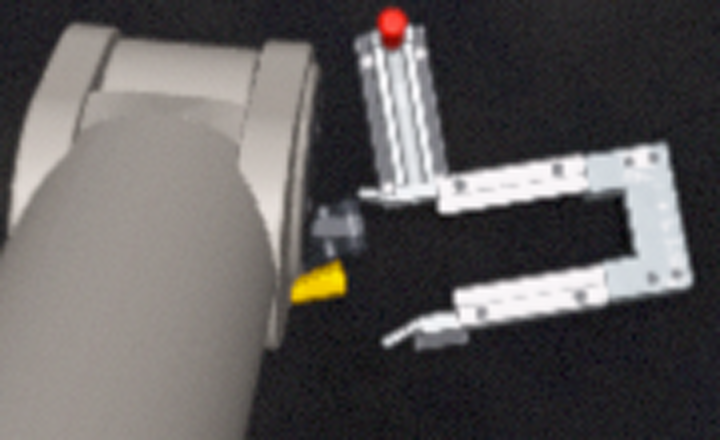

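The tray is turned nose-first with the slice seated, lined up before the mouth. The nose is at crop side (205,340) and the bolt is drawn. Lowering to the bench.

>>> {"api": "play_rows", "payload": {
  "increments": [
    [-2,1,12,0,0,0.018,255],
    [0,0,10,0,0,0,255],
    [0,0,8,0,0,0,255],
    [0,0,2,0,0,0,255],
    [0,0,0,0,0,0,255]
  ]
}}

```text
clock: 12.4
tcp_pos: [0.4333, 0.1036, 0.0475]
orientation: [-3.131, -0.221, -0.003]
contact_force: [0.0, -0.3, -3.5]
grip_width: 0.011
```

```bash
python3 go.py 0.4323 0.0957 0.0435 -1.443;  python3 - <<'E'
from bench import grab_frame
from h import *
for n in("side","top"):
    f=grab_frame(n);np.savez(f"{n}6.npz",**f)
crop(load("side6.npz"),240,200,80,80,8,"pics/s6.png")
crop(load("top6.npz"),260,230,100,75,8,"pics/t6.png")
E
```

```text
t 12.4 p [0.4333 0.1036 0.0475] yaw_y -1.4302 tilt [ 0.002  0.002 -1.   ] j [-0.9   0.48  0.65  2.27 -0.57  0.55 -1.24] F [ 0.  -0.3 -3.5] M [-0.07 -0.01  0.01] w 0.011
turn tool z 0.0128
rotvec tool [-0.0022 -0.0022  0.0128]
shift mm (now axes) [-2.1  7.7  4. ]
```

View pics/s6.png

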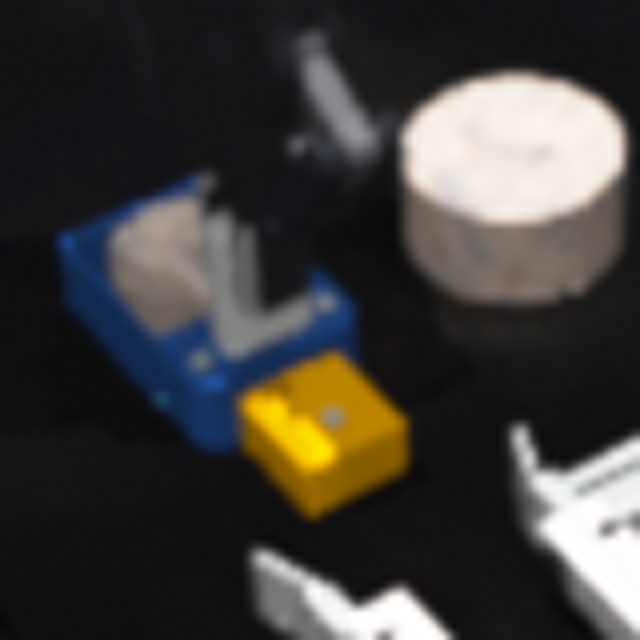

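View pics/t6.png

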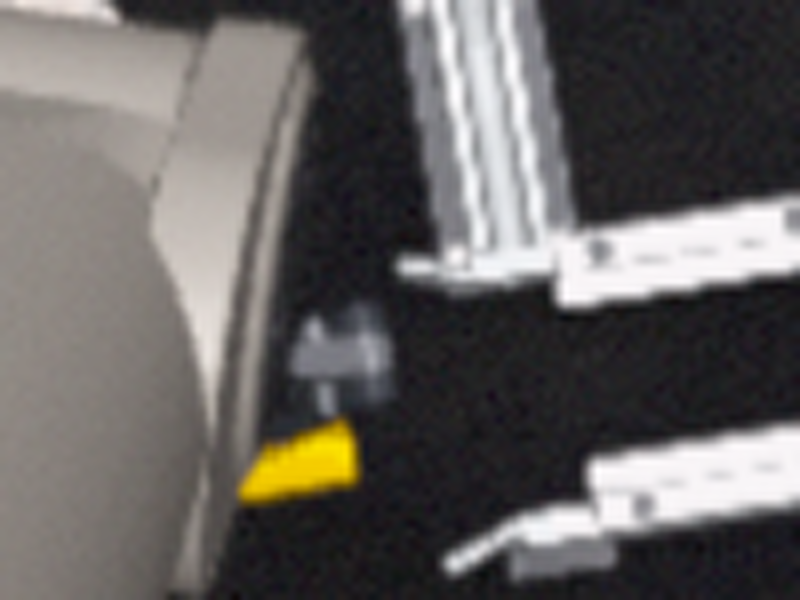

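```bash
python3 - <<'E'
from h import *
s=load("side6.npz");t=load("top6.npz")
E=lambda x,y:(240+x/8-.44,200+y/8-.44)
D=lambda x,y:(260+x/8-.44,230+y/8-.44)
z=.024
a=onplane(s,E(315,478),z);b=onplane(s,E(410,424),z);print("nose corners",a,b,np.linalg.norm(a-b),(a+b)/2)
print("top: corner near -x",onplane(t,D(358,488),z))
u=np.array([.1277,-.9918]);v=np.array([.9918,.1277]);st=np.array([.4609,-.1265])
for p in(a,b,(a+b)/2,onplane(t,D(358,488),z)):
    d=p[:2]-st;print("dock coords from stop: x",d@u,"lat",d@v)
fin=np.array([.4333,.1036]);d=fin-st;print("tcp",d@u,d@v)
print("mouth inner corners (z .024)",[ (onplane(t,D(*q),.024)[:2]-st)@v for q in((450,285),(545,512))])
E
```

```text
nose corners [0.42511545 0.04926763 0.024     ] [0.45799439 0.05685653 0.024     ] 0.033743383663973746 [0.44155492 0.05306208 0.024     ]
top: corner near -x [0.42075207 0.05252384 0.024     ]
dock coords from stop: x -0.17889601884452375 lat -0.013045589828742281
dock coords from stop: x -0.18222405198821384 lat 0.020532842772268304
dock coords from stop: x -0.1805600354163688 lat 0.003743626471763011
dock coords from stop: x -0.18268273174876892 lat -0.016957368104496464
tcp -0.2317377 0.0020100900000000425
mouth inner corners (z .024) [np.float64(0.03484388071802828), np.float64(-0.03207562491867412)]
```

>>> {"api": "play_rows", "payload": {
  "increments": [
    [-2,8,2,-0.002,-0.002,0.013,255],
    [0,0,2,0,0,0,255],
    [0,0,0,0,0,0,255]
  ]
}}

```text
clock: 12.8
tcp_pos: [0.4333, 0.0941, 0.0447]
orientation: [-3.135, -0.197, -0.003]
contact_force: [-0.2, 0.9, -3.4]
grip_width: 0.0108
```

```bash
python3 go.py 0.4323 0.0957 0.0435 -1.443
```

```text
t 12.8 p [0.4333 0.0941 0.0447] yaw_y -1.4456 tilt [ 0.002  0.001 -1.   ] j [-0.88  0.48  0.65  2.27 -0.58  0.54 -1.23] F [-0.2  0.9 -3.4] M [-0.    0.03 -0.01] w 0.0108
turn tool z -0.0026
rotvec tool [-0.0008 -0.0021 -0.0026]
shift mm (now axes) [-0.8 -1.8  1.2]
```

>>> {"api": "play_rows", "payload": {
  "increments": [
    [-1,12,1,0,-0.002,-0.002,255],
    [0,13,0,0,0,0,255],
    [0,13,0,0,0,0,255],
    [0,10,0,0,0,0,255],
    [0,0,0,0,0,0,255]
  ]
}}

```text
clock: 13.3
tcp_pos: [0.4416, 0.0481, 0.0453]
orientation: [-3.128, -0.202, -0.008]
contact_force: [0.0, -0.6, -3.4]
grip_width: 0.011
```

```bash
python3 go.py 0.4392 0.0421 0.0435 -1.443
```

```text
t 13.3 p [0.4416 0.0481 0.0453] yaw_y -1.4417 tilt [ 0.005  0.007 -1.   ] j [-0.76  0.48  0.64  2.27 -0.57  0.54 -1.12] F [ 0.  -0.6 -3.4] M [-0.06 -0.06 -0.02] w 0.011
turn tool z 0.0013
rotvec tool [-0.0066 -0.0056  0.0013]
shift mm (now axes) [-3.1  5.7  1.8]
```

>>> {"api": "play_rows", "payload": {
  "increments": [
    [-3,0,2,-0.006,-0.005,0.001,255],
    [0,0,0,0,0,0,255]
  ]
}}

```text
clock: 13.5
tcp_pos: [0.4416, 0.0485, 0.0448]
orientation: [-3.133, -0.199, -0.008]
contact_force: [-0.7, 0.1, -3.4]
grip_width: 0.0108
```

```bash
python3 go.py 0.4392 0.0421 0.0435 -1.443;  python3 - <<'E'
from bench import grab_frame
from h import *
for n in("side","top"):
    f=grab_frame(n);np.savez(f"{n}7.npz",**f)
crop(load("side7.npz"),250,205,100,100,6,"pics/s7.png")
crop(load("top7.npz"),290,230,110,75,7,"pics/t7.png")
E
```

```text
t 13.5 p [0.4416 0.0485 0.0448] yaw_y -1.4438 tilt [ 0.005  0.002 -1.   ] j [-0.77  0.48  0.64  2.27 -0.57  0.54 -1.13] F [-0.7  0.1 -3.4] M [-0.09  0.16  0.05] w 0.0108
turn tool z -0.0008
rotvec tool [-0.0018 -0.0055 -0.0008]
shift mm (now axes) [-3.2  6.   1.3]
```

View pics/s7.png

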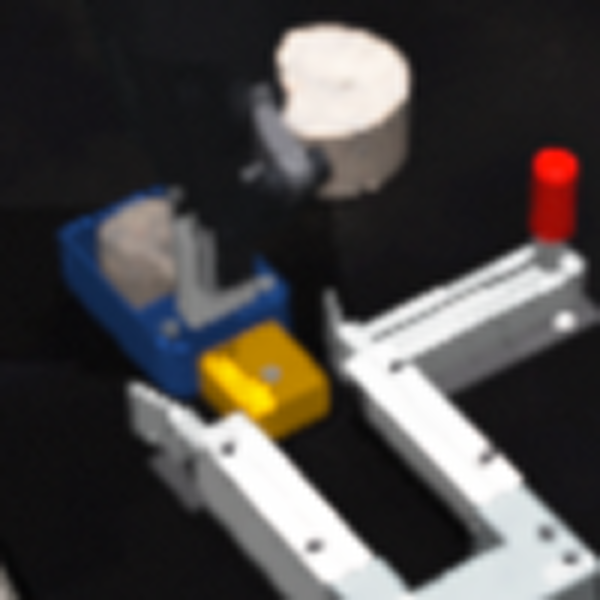

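View pics/t7.png

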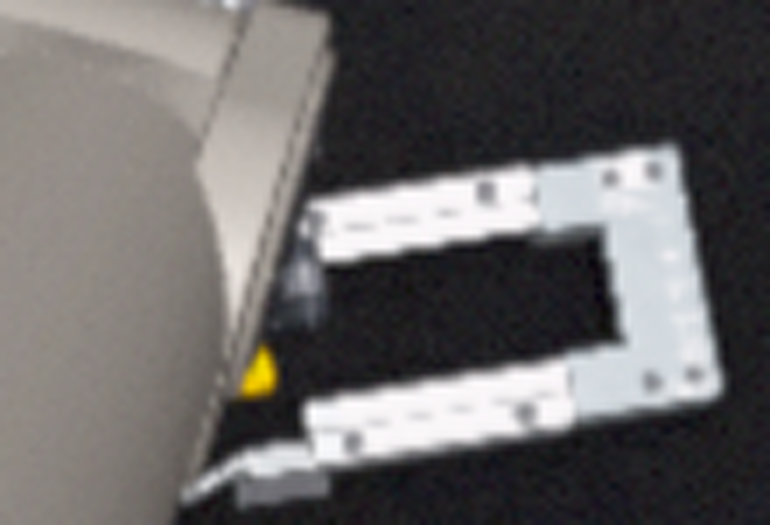

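>>> {"api": "play_rows", "payload": {
  "increments": [
    [-4,2,2,-0.002,-0.005,0,255],
    [-2,2,1,0,0,0,255]
  ]
}}

```text
clock: 13.8
tcp_pos: [0.442, 0.0486, 0.0447]
orientation: [-3.129, -0.203, -0.016]
contact_force: [-4.0, 5.0, 14.8]
grip_width: 0.0111
```

```bash
python3 go.py 0.4392 0.0421 0.0435 -1.443; python3 - <<'E'
from h import *
s=load("side7.npz")
E=lambda x,y:(250+x/6-.42,205+y/6-.42)
u=np.array([.1277,-.9918]);v=np.array([.9918,.1277]);st=np.array([.4609,-.1265])
for z in(.021,):
  for q in((272,418),(330,384)):
    d=onplane(s,E(*q),z)[:2]-st;print(d@u,d@v)
d=np.array([.4416,.0485])-st;print("tcp then",d@u,d@v)
E
```

```text
t 13.8 p [0.442  0.0486 0.0447] yaw_y -1.4414 tilt [ 0.01   0.007 -1.   ] j [-0.76  0.48  0.63  2.27 -0.58  0.53 -1.12] F [-4.   5.  14.8] M [ 0.69  1.18 -0.11] w 0.0111
turn tool z 0.0016
rotvec tool [-0.0055 -0.0104  0.0015]
shift mm (now axes) [-3.6  6.   1.2]
-0.1225114146926422 -0.007153608368131851
-0.1248531859797036 0.019700060922996875
tcp then -0.17602961 0.0032057600000000167
```

The tray is now pressing on the bench (+15 N), so it rests at TCP z≈0.0445. Easing up a little and correcting laterally.

>>> {"api": "play_rows", "payload": {
  "increments": [
    [-4,0,-2,-0.005,-0.01,0.001,255],
    [-3,0,0,0,0,0,255]
  ]
}}

```text
clock: 14.0
tcp_pos: [0.435, 0.0488, 0.0468]
orientation: [-3.134, -0.204, -0.0]
contact_force: [-0.1, 0.6, -2.6]
grip_width: 0.0109
```

```bash
python3 go.py 0.4392 0.0421 0.0445 -1.443
```

```text
t 14.0 p [0.435  0.0488 0.0468] yaw_y -1.4411 tilt [ 0.     0.001 -1.   ] j [-0.78  0.47  0.65  2.28 -0.56  0.54 -1.13] F [-0.1  0.6 -2.6] M [-0.02 -0.01  0.04] w 0.0109
turn tool z 0.0019
rotvec tool [-0.0011 -0.0003  0.0019]
shift mm (now axes) [3.3 7.2 2.3]
```

>>> {"api": "play_rows", "payload": {
  "increments": [
    [3,3,1,-0.001,0,0.002,255],
    [0,0,0,0,0,0,255]
  ]
}}

```text
clock: 14.2
tcp_pos: [0.437, 0.0461, 0.045]
orientation: [3.134, 0.202, -0.003]
contact_force: [0.3, -0.1, -3.9]
grip_width: 0.011
```

```bash
python3 go.py 0.4392 0.0421 0.0445 -1.443;  python3 - <<'E'
from bench import grab_frame
from h import *
for n in("side",):
    f=grab_frame(n);np.savez(f"{n}8.npz",**f)
crop(load("side8.npz"),250,205,100,100,8,"pics/s8.png")
E
```

```text
t 14.2 p [0.437  0.0461 0.045 ] yaw_y -1.4423 tilt [-0.002 -0.001 -1.   ] j [-0.77  0.48  0.65  2.28 -0.56  0.54 -1.13] F [ 0.3 -0.1 -3.9] M [-0.09 -0.05  0.06] w 0.011
turn tool z 0.0007
rotvec tool [0.0007 0.0017 0.0007]
shift mm (now axes) [1.7 4.2 0.5]
```

View pics/s8.png

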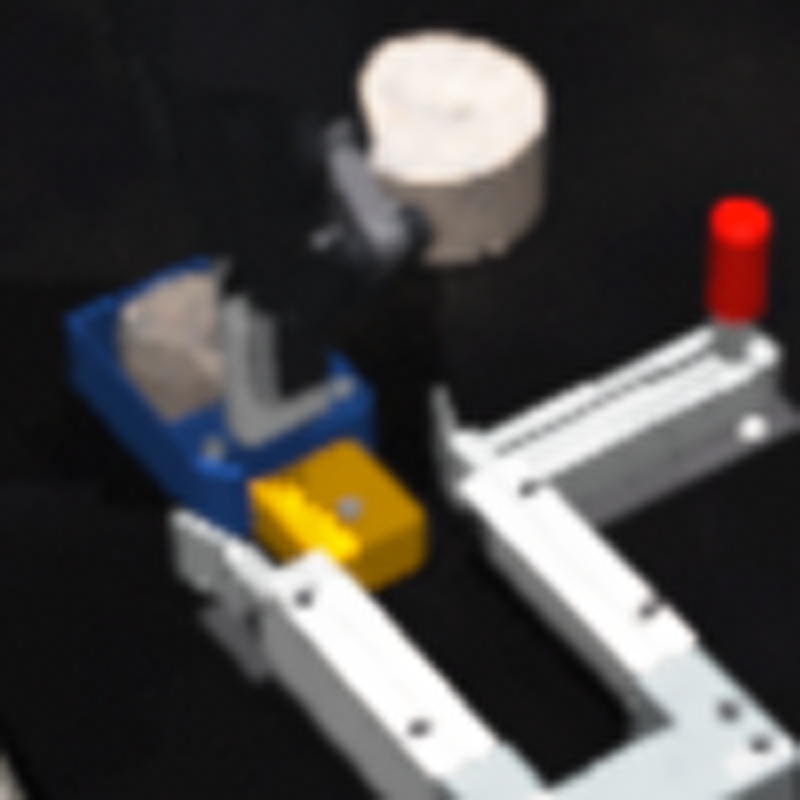

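```bash
python3 - <<'E'
from h import *
s=load("side8.npz")
E=lambda x,y:(250+x/8-.44,205+y/8-.44)
u=np.array([.1277,-.9918]);v=np.array([.9918,.1277]);st=np.array([.4609,-.1265])
def q(n,p,z):
    d=onplane(s,E(*p),z)[:2]-st;print(n,(1000*d@u).round(1),(1000*d@v).round(1))
q("nosehole",(350,507),.021);q("right top corner",(428,518),.021);q("front-left top",(362,555),.021)
q("body screw L",(215,447),.027);q("body screw R",(343,383),.027)
for n,p in dict(railhole1=(304,597),railhole2=(527,487)).items(): q(n,p,.034)
d=np.array([.437,.0461])-st;print("tcp",d@u,d@v)
# body side edge, right side top edge & rail inner
E
```

```text
nosehole -140.6 0.4
right top corner -124.9 15.7
front-left top -123.4 -6.8
body screw L -176.3 -20.9
body screw R -177.8 22.2
railhole1 -108.7 -34.2
railhole2 -108.8 37.6
tcp -0.17423671000000002 -0.0016629999999999766
```

Tray centre 0.5 mm and rail centre 1.7 mm in the same view, so the tray is within about 1 mm. Sliding in.

>>> {"api": "play_rows", "payload": {
  "increments": [
    [1,10,0,0,0,0,255],
    [0,10,0,0,0,0,255],
    [0,10,0,0,0,0,255]
  ]
}}

```text
clock: 14.55
tcp_pos: [0.4416, 0.0159, 0.0446]
orientation: [-3.135, -0.206, 0.005]
contact_force: [-0.2, -0.2, -3.3]
grip_width: 0.0111
```

```bash
python3 go.py 0.4428 0.0143 0.0445 -1.443
```

```text
t 14.55 p [0.4416 0.0159 0.0446] yaw_y -1.4396 tilt [-0.003 -0.    -1.   ] j [-0.7   0.48  0.64  2.27 -0.56  0.55 -1.06] F [-0.2 -0.2 -3.3] M [ 0.   -0.02  0.04] w 0.0111
turn tool z 0.0034
rotvec tool [-0.0002  0.0033  0.0034]
shift mm (now axes) [1.  1.8 0.1]
```

>>> {"api": "play_rows", "payload": {
  "increments": [
    [0,10,0,0,0.003,0.003,255],
    [0,10,0,0,0,0,255],
    [0,10,0,0,0,0,255]
  ]
}}

```text
clock: 14.85
tcp_pos: [0.4456, -0.018, 0.0447]
orientation: [3.135, 0.197, 0.0]
contact_force: [0.2, -0.0, -2.1]
grip_width: 0.0113
```

```bash
python3 go.py 0.4469 -0.0174 0.0445 -1.443
```

```text
t 14.85 p [ 0.4456 -0.018   0.0447] yaw_y -1.4454 tilt [ 0. -0. -1.] j [-0.61  0.48  0.64  2.26 -0.56  0.55 -0.99] F [ 0.2 -0.  -2.1] M [ 0.06  0.02 -0.05] w 0.0113
turn tool z -0.0024
rotvec tool [ 0.0005 -0.0001 -0.0024]
shift mm (now axes) [ 1.4 -0.5  0.2]
```

Smooth. The body is entering the rails (d≈109 mm); next to d=70.

>>> {"api": "play_rows", "payload": {
  "increments": [
    [0,10,0,0,0,-0.002,255],
    [0,10,0,0,0,0,255],
    [0,10,0,0,0,0,255]
  ]
}}

```text
clock: 15.15
tcp_pos: [0.4494, -0.0511, 0.0447]
orientation: [3.135, 0.198, -0.0]
contact_force: [0.2, 1.4, -3.0]
grip_width: 0.0109
```

```bash
python3 go.py 0.4520 -0.0571 0.0445 -1.443;python3 - <<'E'
from bench import grab_frame
from h import *
for n in("side","top"):
    f=grab_frame(n);np.savez(f"{n}9.npz",**f)
crop(load("side9.npz"),250,205,100,100,8,"pics/s9.png")
E
```

```text
t 15.15 p [ 0.4494 -0.0511  0.0447] yaw_y -1.4445 tilt [-0.    -0.001 -1.   ] j [-0.53  0.49  0.63  2.25 -0.56  0.55 -0.92] F [ 0.2  1.4 -3. ] M [ 0.09  0.02 -0.02] w 0.0109
turn tool z -0.0015
rotvec tool [ 0.0006  0.0002 -0.0015]
shift mm (now axes) [1.9 6.2 0.2]
```

View pics/s9.png

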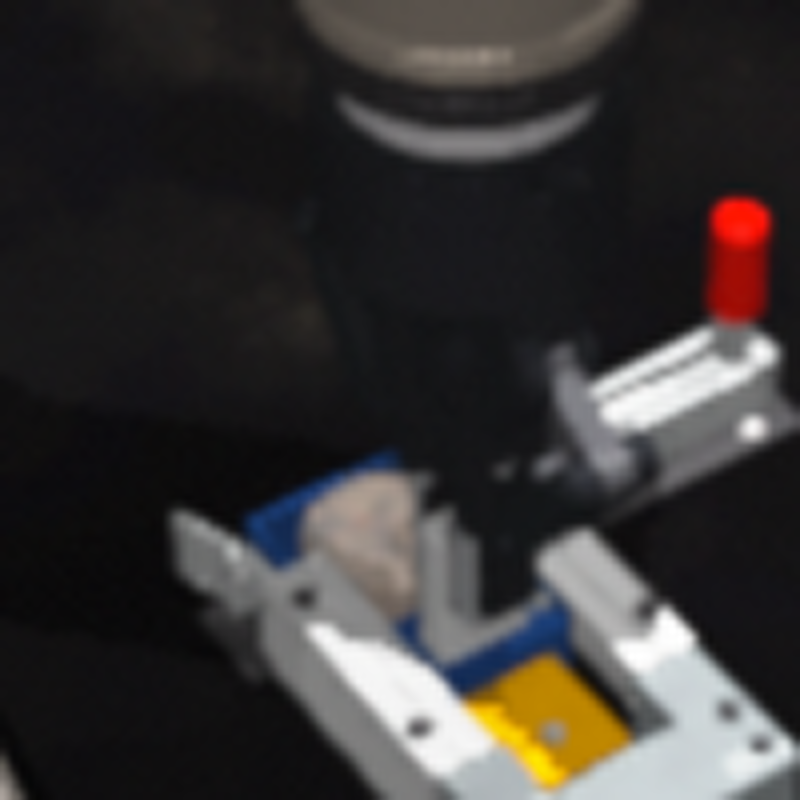

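The tray is between the rails, with the nose at crop (550,730) entering the throat freely. Pushing on to home.

>>> {"api": "play_rows", "payload": {
  "increments": [
    [1,8,0,0,0,0,255],
    [0,8,0,0,0,0,255],
    [0,6,0,0,0,0,255]
  ]
}}

```text
clock: 15.55
tcp_pos: [0.4534, -0.0728, 0.0447]
orientation: [-3.135, -0.199, 0.001]
contact_force: [0.5, 1.4, -0.4]
grip_width: 0.0109
```

```bash
python3 go.py 0.4546 -0.0779 0.0445 -1.443
```

```text
t 15.55 p [ 0.4534 -0.0728  0.0447] yaw_y -1.444 tilt [-0.     0.001 -1.   ] j [-0.48  0.5   0.62  2.23 -0.55  0.56 -0.88] F [ 0.5  1.4 -0.4] M [ 0.35  0.11 -0.03] w 0.0109
turn tool z -0.001
rotvec tool [-0.0006  0.0004 -0.001 ]
shift mm (now axes) [0.5 5.2 0.2]
```

>>> {"api": "play_rows", "payload": {
  "increments": [
    [0,4,0,0,0,0,255],
    [0,4,0,0,0,0,255],
    [0,3,0,0,0,0,255]
  ]
}}

```text
clock: 15.85
tcp_pos: [0.454, -0.0772, 0.0451]
orientation: [-3.122, -0.204, 0.007]
contact_force: [-2.7, 8.2, 7.9]
grip_width: 0.0109
```

```bash
python3 go.py 0.4546 -0.0779 0.0445 -1.443
```

```text
t 15.85 p [ 0.454  -0.0772  0.0451] yaw_y -1.4406 tilt [-0.006  0.013 -1.   ] j [-0.45  0.5   0.62  2.23 -0.56  0.58 -0.85] F [-2.7  8.2  7.9] M [ 1.46  0.62 -0.26] w 0.0109
turn tool z 0.0024
rotvec tool [-0.0135  0.0039  0.0024]
shift mm (now axes) [0.5 0.7 0.6]
```

>>> {"api": "play_rows", "payload": {
  "increments": [
    [0,4,-1,-0.012,0.003,0.002,255],
    [0,4,0,0,0,0,255]
  ]
}}

```text
clock: 16.05
tcp_pos: [0.4537, -0.0775, 0.0454]
orientation: [-3.122, -0.209, 0.009]
contact_force: [-1.4, 14.3, 5.1]
grip_width: 0.0111
```

```bash
python3 go.py 0.4546 -0.0779 0.0445 -1.443;python3 - <<'E'
from bench import grab_frame
from h import *
for n in("side","top"):
    f=grab_frame(n);np.savez(f"{n}10.npz",**f)
crop(load("side10.npz"),250,205,100,100,8,"pics/s10.png")
E
```

```text
t 16.05 p [ 0.4537 -0.0775  0.0454] yaw_y -1.4373 tilt [-0.007  0.012 -1.   ] j [-0.45  0.5   0.62  2.22 -0.56  0.58 -0.85] F [-1.4 14.3  5.1] M [ 2.97  0.22 -0.1 ] w 0.0111
turn tool z 0.0057
rotvec tool [-0.0132  0.0052  0.0058]
shift mm (now axes) [0.8 0.5 0.9]
```

View pics/s10.png

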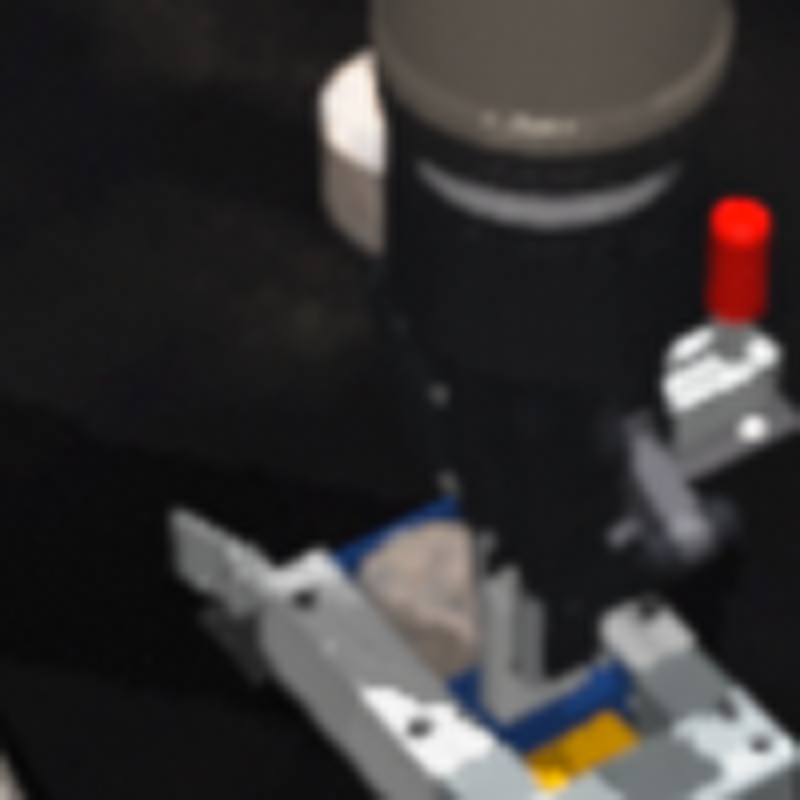

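The push met a firm stop at 14 N with the TCP within 1 mm of the predicted home position. The nose is under the bridge and the slice is in the pocket. Relaxing, releasing and rising.

>>> {"api": "play_rows", "payload": {
  "increments": [
    [0,0,0,-0.01,0,0,255],
    [0,0,0,0,0,0,0],
    [0,0,0,0,0,0,0],
    [0,0,0,0,0,0,0],
    [0,0,0,0,0,0,0]
  ]
}}

```text
clock: 16.65
tcp_pos: [0.4545, -0.0776, 0.0459]
orientation: [-3.131, -0.211, 0.006]
contact_force: [-0.9, -0.1, -0.4]
grip_width: 0.0683
```

>>> {"api": "play_rows", "payload": {
  "increments": [
    [0,0,-10,0,0,0,0],
    [0,0,-25,0,0,0,0],
    [0,0,-30,0,0,0,0],
    [0,0,-30,0,0,0,0],
    [0,0,0,0,0,0,0]
  ]
}}

```text
clock: 17.15
tcp_pos: [0.4543, -0.0804, 0.1459]
orientation: [-3.133, -0.204, 0.009]
contact_force: [-0.2, 0.4, -0.1]
grip_width: 0.0855
```

```bash
python3 go.py 0.5685 0.0186 0.13 0.128;python3 - <<'E'
from bench import grab_frame
from h import *
for n in("side","top"):
    f=grab_frame(n);np.savez(f"{n}11.npz",**f)
crop(load("side11.npz"),250,205,100,100,8,"pics/s11.png")
E
```

```text
t 17.15 p [ 0.4543 -0.0804  0.1459] yaw_y -1.4411 tilt [-0.006  0.001 -1.   ] j [-0.65  0.32  0.83  2.17 -0.33  0.79 -1.04] F [-0.2  0.4 -0.1] M [-0.03 -0.07 -0.02] w 0.0855
turn tool z -1.5691
rotvec tool [-0.0062  0.003  -1.5691]
shift mm (now axes) [126.1 -83.4  15.4]
```

View pics/s11.png

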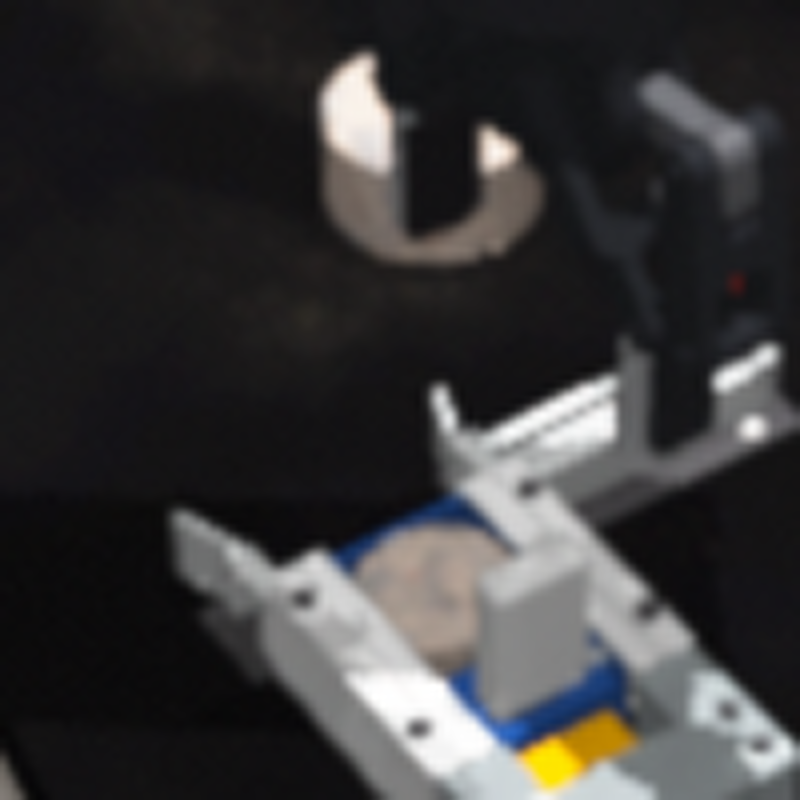

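The tray is home with the fin upright, crop (530,640), and the slice flat in its pocket. Back to the knob.

>>> {"api": "play_rows", "payload": {
  "increments": [
    [25,-18,0,-0.006,0.003,0,0],
    [28,-18,0,0,0,-0.1,0],
    [30,-14,0,0,0,-0.145,0],
    [28,-8,0,0,0,-0.145,0],
    [0,0,0,0,0,-0.145,0]
  ]
}}

```text
clock: 17.75
tcp_pos: [0.5485, 0.0041, 0.1373]
orientation: [-2.961, -1.046, 0.024]
contact_force: [0.3, 0.1, 0.6]
grip_width: 0.0853
```

>>> {"api": "play_rows", "payload": {
  "increments": [
    [0,0,0,0,0,-0.145,0],
    [0,0,0,0,0,-0.145,0],
    [0,0,0,0,0,-0.145,0],
    [0,0,0,0,0,-0.145,0],
    [0,0,0,0,0,-0.145,0]
  ]
}}

```text
clock: 18.25
tcp_pos: [0.5445, 0.0046, 0.1301]
orientation: [-2.368, -2.044, 0.039]
contact_force: [-0.8, 0.4, 0.5]
grip_width: 0.0855
```

```bash
python3 go.py 0.5685 0.0186 0.1 0.128
```

```text
t 18.25 p [0.5445 0.0046 0.1301] yaw_y -0.1469 tilt [-0.028 -0.006 -1.   ] j [-0.45  0.42  0.41  1.96 -0.22  0.83 -0.06] F [-0.8  0.4  0.5] M [ 0.02 -0.02 -0.01] w 0.0855
turn tool z -0.2749
rotvec tool [-0.0278  0.0062 -0.2747]
shift mm (now axes) [17.7 22.5 29.3]
```

>>> {"api": "play_rows", "payload": {
  "increments": [
    [8,12,0,-0.027,0.006,-0.135,0],
    [7,12,0,0,0,-0.135,0],
    [0,0,10,0,0,0,0],
    [0,0,10,0,0,0,0],
    [0,0,0,0,0,0,0]
  ]
}}

```text
clock: 18.75
tcp_pos: [0.5646, 0.0161, 0.102]
orientation: [-2.07, -2.354, 0.014]
contact_force: [-0.0, 0.2, -0.1]
grip_width: 0.0853
```

```bash
python3 go.py 0.5685 0.0186 0.044 0.128;python3 - <<'E'
from bench import grab_frame
from h import *
f=grab_frame("side");crop(f,280,180,80,80,8,"pics/s12.png")
E
```

```text
t 18.75 p [0.5646 0.0161 0.102 ] yaw_y 0.128 tilt [-0.011 -0.002 -1.   ] j [-0.39  0.48  0.33  1.94 -0.21  0.77  0.18] F [-0.   0.2 -0.1] M [-0.04  0.02  0.04] w 0.0853
turn tool z 0.0
rotvec tool [-0.0115  0.0008  0.    ]
shift mm (now axes) [ 2.1  4.8 58. ]
```

View pics/s12.png

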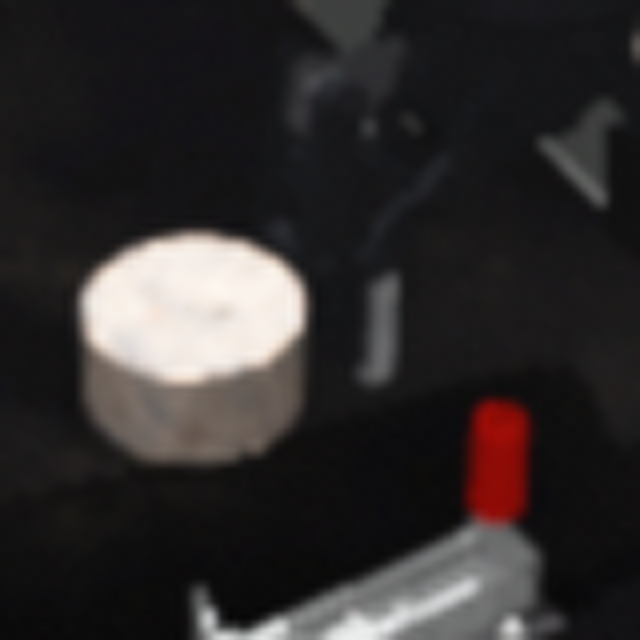

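The finger at crop (380,330) is left of the knob (500,460), with the gripper above it. Consistent, so lowering.

>>> {"api": "play_rows", "payload": {
  "increments": [
    [2,5,15,-0.011,0,0,0],
    [0,0,20,0,0,0,0],
    [0,0,15,0,0,0,0],
    [0,0,4,0,0,0,0],
    [0,0,0,0,0,0,0]
  ]
}}

```text
clock: 19.3
tcp_pos: [0.568, 0.0169, 0.0467]
orientation: [2.085, 2.349, -0.004]
contact_force: [0.5, -0.2, 0.6]
grip_width: 0.0855
```

```bash
python3 go.py 0.5685 0.0186 0.044 0.128
```

```text
t 19.3 p [0.568  0.0169 0.0467] yaw_y 0.1188 tilt [-0.001 -0.003 -1.   ] j [-0.37  0.56  0.29  1.97 -0.25  0.65  0.21] F [ 0.5 -0.2  0.6] M [ 0.02 -0.02  0.04] w 0.0855
turn tool z -0.0092
rotvec tool [-0.0011  0.0026 -0.0092]
shift mm (now axes) [1.7 0.7 2.7]
```

>>> {"api": "play_rows", "payload": {
  "increments": [
    [2,0,2,0,0.002,-0.009,0],
    [0,0,0,0,0,0,255],
    [0,0,0,0,0,0,255],
    [0,0,0,0,0,0,255],
    [0,0,0,0,0,0,255]
  ],
  "force": 60
}}

```text
clock: 19.8
tcp_pos: [0.5692, 0.019, 0.0472]
orientation: [2.074, 2.357, 0.003]
contact_force: [-0.4, 0.7, -0.0]
grip_width: 0.0283
```

```bash
python3 go.py 0.4961 0.0090 0.044 0.128
```

```text
t 19.8 p [0.5692 0.019  0.0472] yaw_y 0.1272 tilt [ 0.003 -0.    -1.   ] j [-0.36  0.56  0.29  1.97 -0.25  0.65  0.21] F [-0.4  0.7 -0. ] M [-0.   -0.05  0.01] w 0.0283
turn tool z -0.0008
rotvec tool [ 0.0026  0.0004 -0.0008]
shift mm (now axes) [ -0.6 -73.8   3. ]
```

>>> {"api": "play_rows", "payload": {
  "increments": [
    [0,0,0,0,0,0,255],
    [0,0,0,0,0,0,255],
    [0,-12,0,0,0,0,255],
    [0,-13,0,0,0,0,255],
    [0,-13,0,0,0,0,255]
  ]
}}

```text
clock: 20.3
tcp_pos: [0.5322, 0.0144, 0.0477]
orientation: [2.071, 2.355, 0.008]
contact_force: [3.7, 0.9, -2.7]
grip_width: 0.0139
```

```bash
python3 go.py 0.4961 0.0090 0.046 0.128
```

```text
t 20.3 p [0.5322 0.0144 0.0477] yaw_y 0.1278 tilt [ 0.007  0.    -1.   ] j [-0.37  0.51  0.29  2.06 -0.25  0.6   0.21] F [ 3.7  0.9 -2.7] M [ 0.09 -0.58 -0.02] w 0.0139
turn tool z -0.0002
rotvec tool [ 0.0074  0.0008 -0.0002]
shift mm (now axes) [ -0.7 -36.5   1.4]
```

>>> {"api": "play_rows", "payload": {
  "increments": [
    [0,-12,0,0,0,0,255],
    [0,-12,0,0,0,0,255],
    [0,-8,0,0,0,0,255]
  ]
}}

```text
clock: 20.6
tcp_pos: [0.4977, 0.0101, 0.0477]
orientation: [2.071, 2.354, 0.01]
contact_force: [3.3, 0.7, -4.0]
grip_width: 0.0135
```

```bash
python3 go.py 0.4961 0.0090 0.046 0.128
```

```text
t 20.6 p [0.4977 0.0101 0.0477] yaw_y 0.1278 tilt [ 0.009  0.    -1.   ] j [-0.38  0.47  0.29  2.14 -0.25  0.55  0.22] F [ 3.3  0.7 -4. ] M [ 0.1  -0.5   0.01] w 0.0135
turn tool z -0.0002
rotvec tool [ 0.0092  0.0007 -0.0002]
shift mm (now axes) [-0.8 -1.8  1.7]
```

Still only sliding friction (3 N). Pushing on to the end stop.

>>> {"api": "play_rows", "payload": {
  "increments": [
    [0,-4,0,0,0,0,255],
    [0,-4,0,0,0,0,255],
    [0,-4,0,0,0,0,255]
  ]
}}

```text
clock: 20.9
tcp_pos: [0.4964, 0.0099, 0.0482]
orientation: [2.056, 2.341, 0.036]
contact_force: [18.8, 1.2, -25.6]
grip_width: 0.0137
```

```bash
python3 go.py 0.4961 0.0090 0.046 0.128
```

```text
t 20.9 p [0.4964 0.0099 0.0482] yaw_y 0.1296 tilt [ 0.034  0.    -0.999] j [-0.38  0.46  0.29  2.16 -0.25  0.52  0.22] F [ 18.8   1.2 -25.6] M [ 0.23 -2.92  0.01] w 0.0137
turn tool z 0.0016
rotvec tool [0.0342 0.0043 0.0015]
shift mm (now axes) [-0.8 -0.4  2.2]
```

A 19 N stop at 0.4964, 73 mm from the drawn end, so the bolt is fully shot. Releasing and rising.

>>> {"api": "play_rows", "payload": {
  "increments": [
    [0,0,0,0,0,0,255],
    [0,0,0,0,0,0,0],
    [0,0,0,0,0,0,0],
    [0,0,0,0,0,0,0],
    [0,0,0,0,0,0,0]
  ]
}}

```text
clock: 21.4
tcp_pos: [0.4934, 0.0093, 0.0474]
orientation: [2.058, 2.343, 0.031]
contact_force: [0.5, -0.2, 0.1]
grip_width: 0.0712
```

```bash
python3 go.py 0.4961 0.0082 0.046 0.128
```

```text
t 21.4 p [0.4934 0.0093 0.0474] yaw_y 0.1294 tilt [ 0.03  -0.001 -1.   ] j [-0.38  0.46  0.29  2.16 -0.25  0.52  0.22] F [ 0.5 -0.2  0.1] M [-0.04  0.03  0.03] w 0.0712
turn tool z 0.0014
rotvec tool [0.0299 0.0044 0.0013]
shift mm (now axes) [-1.4  2.5  1.5]
```

Rise clear, then back away towards +y for a clear view.

>>> {"api": "play_rows", "payload": {
  "increments": [
    [0,2,-8,0,0,0,0],
    [0,0,-25,0,0,0,0],
    [0,0,-35,0,0,0,0],
    [0,0,-35,0,0,0,0],
    [0,0,-35,0,0,0,0]
  ]
}}

```text
clock: 21.9
tcp_pos: [0.4874, 0.0086, 0.1878]
orientation: [2.064, 2.347, 0.016]
contact_force: [0.5, 0.9, -0.4]
grip_width: 0.0854
```

>>> {"api": "play_rows", "payload": {
  "increments": [
    [40,0,0,0,0,0,0],
    [40,0,0,0,0,0,0],
    [40,0,0,0,0,0,0],
    [40,0,0,0,0,0,0],
    [30,0,0,0,0,0,0]
  ]
}}

```text
clock: 22.4
tcp_pos: [0.4686, 0.1979, 0.1979]
orientation: [2.074, 2.325, 0.039]
contact_force: [0.2, -0.4, -0.6]
grip_width: 0.085
```

```bash
python3 go.py;python3 - <<'E'
from bench import grab_frame
from h import *
for n in("side","top"):
    f=grab_frame(n);np.savez(f"{n}13.npz",**f);cv2.imwrite(f"pics/{n}13.png",f["color"])
crop(load("side13.npz"),250,225,105,95,7,"pics/s13.png")
crop(load("top13.npz"),305,215,95,90,6,"pics/t13.png")
E
```

```text
t 22.4 p [0.4686 0.1979 0.1979] yaw_y 0.1139 tilt [ 0.035  0.002 -0.999] j [-0.78  0.23  0.29  2.02 -0.06  0.87 -0.35] F [ 0.2 -0.4 -0.6] M [-0.04  0.04 -0.02] w 0.085
```

View pics/s13.png

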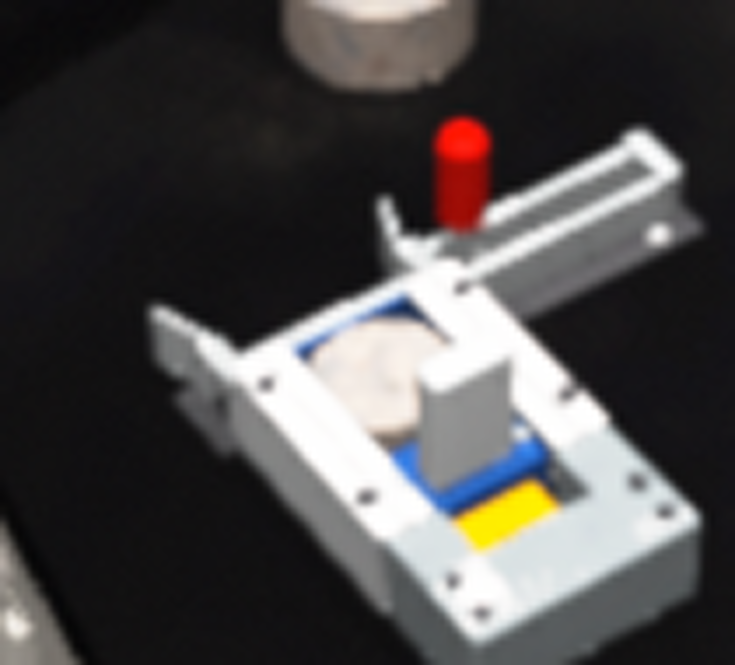

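View pics/t13.png

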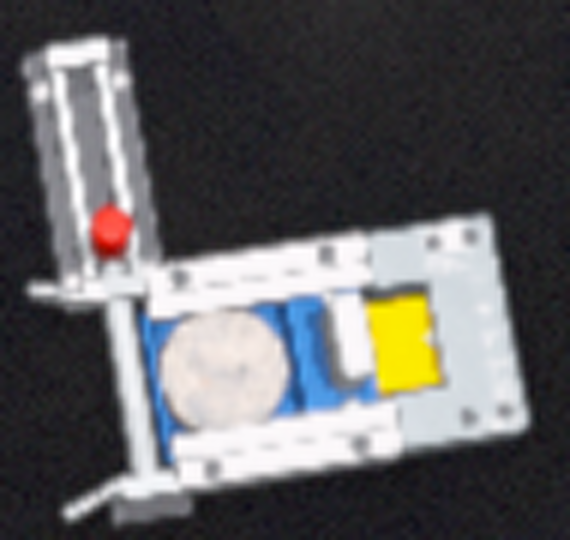

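View pics/side13.png

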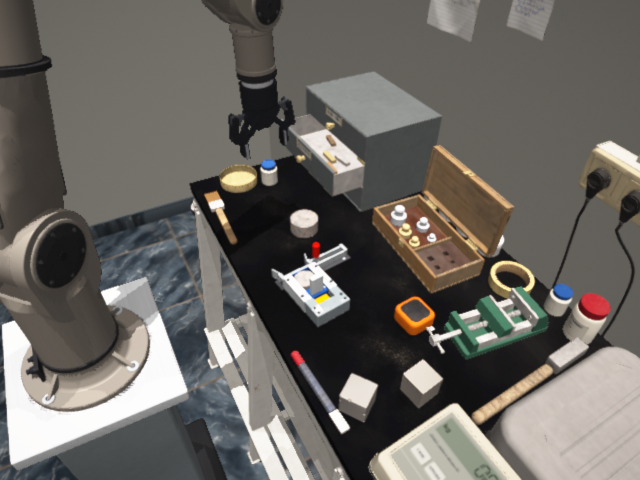

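```bash
python3 - <<'E'
from h import *
u=np.array([.1277,-.9918]);v=np.array([.9918,.1277]);st=np.array([.4609,-.1265])
for n,b in(("top13.npz",(340,255,385,295)),("side13.npz",(295,265,335,300))):
    P,_=cloud(load(n),*b);Q=P[(P[:,2]>.06)&(P[:,2]<.09)]
    c=np.array(cv2.minAreaRect(Q[:,:2].astype(np.float32)*1000)[0])/1000;print(n,"fin",c,"from stop",((c-st)@u).round(4),((c-st)@v).round(4),"ztop",Q[:,2].max())
t=load("top13.npz");s=load("side13.npz")
k=onplane(t,(305+112/6-.42,215+230/6-.42),.073)[:2];print("knob",k,((k-st)@u).round(4),((k-st)@v).round(4))
k=onplane(s,(250+463/7-.43,225+138/7-.43),.073)[:2];print("knob side",k,((k-st)@v).round(4))
c=onplane(t,(305+225/6-.42,215+367/6-.42),.027)[:2];print("slice",((c-st)@u).round(4),((c-st)@v).round(4),"expect -.0915")
E
```

```text
top13.npz fin [ 0.45341544 -0.07550259] from stop -0.0515 -0.0009 ztop 0.08040792190312329
side13.npz fin [ 0.4549678  -0.07681763] from stop -0.05 0.0005 ztop 0.07899168493924236
knob [0.4946829  0.00822013] -0.1293 0.0507
knob side [0.4965374  0.00892882] 0.0526
slice -0.0947 0.0013 expect -.0915
```

Fin is 50 to 51.5 mm from the stop (49 when touching), the knob 50.7 to 52.6 mm (52 when shot), and the slice about 43 to 45 mm behind the fin (42.5 nominal). All are within tolerance, so handing in.

```bash
python3 -c "
from bench import r
print(r.hand_in())"
```

```text
the job is handed in; nothing more can be done
None
```

The core slice is locked in the dock: the tray is home against the stop, the bolt is shot behind it, and the job is handed in. It took about 22 s; the hand-in reports no verdict.

I drew the bolt to its end stop and lifted the tray by its fin. I turned it end for end and slid it in nose first until it met a firm 14 N contact. Then I pushed the bolt across until it stopped at 19 N, 73 mm from fully drawn, and let go.

| Last check (both cameras) | Measured | Should be |
|---|---|---|
| Fin to stop | 50 to 51.5 mm | 49 mm when touching |
| Knob to centre line | 50.7 to 52.6 mm | 52 mm when shot |
| Slice behind fin | 43 to 45 mm | 42.5 mm |

- **Scene:** the slice sits in the pocket, the bystanders look unmoved in the final side picture, and the gripper is clear of everything.
- **Disagreements:** the two cameras differed by about 2 mm, and measured heights came out 3 to 6 mm above the text's values. Both stayed within the tolerances.
- **Bolt at the start:** it stood about 7 mm short of fully shot.
- **On the way:** the tray briefly pressed on the bench at 15 N at the dock mouth, and I corrected it before sliding in.

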